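Clear the flute rest, strap in a flute joint and gauge its bore

TASK

First put everything that has been left lying on the flute rest into the wooden tool tray. Then lay the bamboo flute joint in the rest's two saddles, midway along them and with its cord-bound end towards the brass guide eye, press both hinged straps down over it until they snap into their catches, and last push the cherry-wood plug gauge, plug end first, through the guide eye into the bore until its handle stops at the eye. Leave the other things on the desk where they are.

Things in the scene. Friction and masses are not known exactly. Their poses are not given: they have to be found in the camera images.
- rest: Maple flute rest, fixed, level (leave the brass tilt knob at its -y end alone). Origin on the desk below the middle of the flute's place; y along the flute, z up, x away from the robot, turned a little. Bed top 45 mm up, x -55 to 55, y -290 to 138 mm. A seated flute's axis is at x = 0, 75 mm up, its underside 12 mm above the bed: things on the bed between the saddles are in its way
- saddle_near (a point): Axis of a flute seated in the cork-lined 45 degree V saddle at y = -110 mm of the rest (the one next to the eye), 75 mm above the desk. Saddle 18 mm thick along y; beside it a hinge post at x = 43 mm (36 to 50, top 91 mm up) and a brass catch bracket at x = -63 mm (5 mm either way, top 79 mm up; its roller at x = -55, 89 mm up). The far saddle, at y = +110 mm, is the same
- eye (a point): Centre of the guide eye: an upright brass plate, 44 mm square (its top 97 mm above the desk), 10 mm thick along y, standing on the rest at y = -157 mm with a round 23 mm hole along y, in line with the seated flute's bore, 75 mm above the desk. Axes as the rest's. On its -y side the bed is the lane along which the gauge is brought up
- strap_near (a joint): Angle (rad) of the brass strap at the near saddle: 0 shut, 1.55 to 1.85 standing open. 18 mm wide, 4 thick, 106 mm long from its hinge (along y at x = 40 mm, 100 mm up, of the rest). Stiff: stays where left. Free end shuts to -x and down, meets the spring catch at about 0.15; about 5 N on it tips it past 0.08 and it snaps below 0.03. Its pad clears a seated flute by 2 mm
- strap_far (a joint): The same for the strap at the far saddle
- strap_near_press (a point): Point on the outer (upper when shut) face of that strap, 90 mm from its hinge, straight above the catch when shut (then 102 mm above the desk): where to press
- strap_far_press (a point): The same on the other strap
- flute: Upper joint of a shakuhachi: bamboo tube 260 mm long, 36 mm outside (37 over the cord), bore 22 mm right through, 140 g. Origin in the middle of its axis; its y axis runs along it, the cord-bound joint end at -y, the mouth end with the horn inlay at +y. Lies loose on the desk; it may be turned any way about its own axis
- flute_joint_end (a point): Centre of the cord-bound end face of the flute joint (130 mm from its origin along its -y)
- gauge: Cherry-wood plug gauge, 60 g, 185 mm long: a square handle 24 x 24 x 60 mm, then a 12 mm round shaft 100 mm long, then a plug of 15 mm diameter, 25 mm long with a bevelled tip. Origin in the middle of the handle, on the axis; y along it, the plug at +y. Lies loose on the desk (handle axis 12 mm up)
- gauge_shoulder (a point): Centre of the handle's front face, where the shaft begins (30 mm from the origin along +y); the handle cannot pass the guide eye
- gauge_tip (a point): End of the plug, 155 mm from the gauge's origin along +y
- horn_blank: Dark horn blank, 80 x 26 x 18 mm (x, y, z), its upper third narrowed to 20 mm wide. Origin: middle of its underside. May be absent
- sanding_block: Cherry-wood sanding block with a cork sole, 80 x 38 x 30 mm. Origin: middle of its underside. May be absent
- mallet: Small mallet, 260 g, lying: iron head 26 x 58 x 26 mm (58 along y) with its middle at x = 30 mm, and a round 14 mm wooden handle along x from the head to x = -88 mm, its axis 13 mm above the underside. Origin: at the grip on the handle next to the head, level with the underside of the head. May be absent
- tray: Open wooden tool tray, fixed, outside 190 (x) x 230 (y) x 32 mm high, walls and floor 6 mm thick. Origin: middle of its underside, on the desk
- lacquer_jar: Amber lacquer jar, 56 mm across, 75 mm high. Not part of the job
- oil_bottle: Green oil bottle, 48 mm across, 120 mm high. Not part of the job
- brush: Flat brush, 170 mm long, lying. Not part of the job
- dish: White dish, 90 mm across. Not part of the job
- bamboo_offcut: Short bamboo offcut standing on end, 38 mm across, 50 mm high. Not part of the job
- ruler: Steel ruler 200 x 28 x 4 mm. Not part of the job
- abrasive_block: Grey abrasive block 70 x 45 x 22 mm. Not part of the job
There are look-alikes about, which are no part of the job. Of the things shaped like the gauge, the wood one is meant.

How it is judged:
By the outcome, as a careful person would: the job done as asked, in the order asked, and still so for the second after the job is handed in, with the robot touching nothing.
Of horn_blank, sanding_block, mallet only 2 to 3 are there at a start; the rules pass over those that are not, and their reading is None.
At some moment in a run one of horn_blank, sanding_block, gauge may be knocked a few centimetres aside while the robot is not near it.
Once in a run the grip may slacken for a moment while it holds something.
It also fails if it takes over 208 s, if anything falls off the work surface, if the arm or the gripper's body presses on something with over 40 N, if the wrist force passes 120 N, or if a joint passes its speed limit or range.

ROBOT

A 7-joint arm with a two-finger parallel gripper is mounted at the origin on the work surface. World frame = base frame: x ahead of the robot, y to its left, z up, the work surface at z = 0. Lengths are in m, angles in degrees, forces in N, time in s.
With the tool pointing down it reaches from about 0.35 to 0.775 m from the base axis. Payload 3.1 kg.
Tool frame: the origin (TCP) lies midway between the tips of the shut fingers; the grasp point (between the pads) lies 19 mm behind it (arm.grip_point_offset is the distance from the TCP to the grasp point, in m); x points along the fingers, y is the direction in which the jaws open and shut, and the axes are right-handed (so a half turn about x gives the same grasp; the last joint's range is limited). The gripper opens to 85 mm and grips with 20 to 120 N. Pads are 22 mm wide; open, the fingers measure 114 mm over their backs; the gripper's body (76 mm by 85 mm) begins 54 mm behind the grasp point. The pads swing forward as they close: fully open they stand 13 mm farther back than shut.
Start: joints at [-72.004, 17.813, 0.802, 86.603, -0.252, 75.585, -1.558], TCP at [0.192, 0.516, 0.231] pointing down, gripper open.
Joint ranges: [-154.91, 154.91], [-16.99, 109.72], [-72.82, 74.43], [7.12, 147.25], [-82.49, 262.49], [11.32, 116.49], [-174.64, 174.64]. Speed limits (degrees/s): [159.86, 159.86, 180, 180, 180, 180, 180].

INTERFACE

Orientations are given as a 3x3 rotation matrix whose columns are the frame's x, y, z axes.
In Python, from station import arm gives the robot as it stands.
- The arm moves only by the shell command python3 -m creep 'ROWS'. ROWS is JSON, a list that holds one entry, the list of rows, each a list of 5 numbers: the shift along the tool's x, y, z scaled (see below), then the turn about the tool's x scaled (see below), then the gripper command: -1 is shut, 1 is fully open, values between are in proportion. In form: [[[x, y, z, yaw, claw], ...]]. A call has 1 to 10 rows; each row shifts and turns the pose as measured when the row begins, along the tool's axes as they then stand; what a row does not reach is not made up. The controller multiplies each number of a shift by 40 mm and each number of a turn by 0.12 rad. A row lasts 1/12 s, in which the tool goes at most 41.7 mm and 7.16 degrees, less where a joint would pass 70% of its speed; a pose out of reach is approached as far as the arm can. A call with a number of a shift or a turn outside -1 to 1 is refused whole. A call with a gripper value outside its range is refused whole. The fingers move at their own pace and stop on an object; the grip force is fixed at half the most. Time passes only in rows, so rows that do not move let the fingers close. It gives the time, the measured TCP pose, the force and the opening at its end, in the units of the state.
- arm.get_state(): the state, without advancing time (a new reading comes with each control period).
- arm.get_image(name): name is "scene" or "top" or "wrist"; returns a dict with "frame" (400x640x3 uint8, red, green, blue), "depth" (400x640 float32, m along the optical axis (not along the pixel's ray), 0 where there is no reading), "fx", "fy", "cx", "cy" (pixels), "k1" (the pictures are not rectified: a ray, as slopes to the right and down, at radius r is drawn at 1 + k1 r^2 times it, then the intrinsics apply), "position" and "orientation" of the camera in the world. Camera axes: x right, y down, z forward; pixel columns grow to the right and rows downward; lengths in m; the calibration is good to about 2 mm. A picture is of the moment at which its call begins.
- arm.finish_job(): hands the job in, once; it reports no verdict.
The state is a dict: "clock": time; "joint_positions": joint angles; "qd": joint speeds; "joint_torque": joint torques, N m; "tcp_pos": TCP position; "tool_rot": TCP orientation; "contact_force": force on the tool from outside, world axes, zero at the start; "torque": the same for the moment, N m; "width": finger opening in m.
Only numpy, scipy, OpenCV 4.12 (cv2) and the standard library are available. Lean on these libraries where they do the work, as an engineer would, in place of code of your own. Each camera call takes 0.05 s, during which the arm holds its last target.

## Working session

There is one attempt and no reset: what is moved stays moved. The work goes in short steps, Python scripts to look and compute and a shell command to move; the robot and the scene stay as the last step left them, time stands still between calls to the robot, and variables do not carry over. Pictures are saved under pics/ and viewed, and the job is handed in when it is done.

```bash
ls -la; mkdir -p pics; cat > h.py <<'E'
import numpy as np, cv2
from station import arm
def snap(n,fn=None):
    im=arm.get_image(n)
    if fn: cv2.imwrite('pics/'+fn,cv2.cvtColor(im['frame'],cv2.COLOR_RGB2BGR))
    return im
def ray(im,u,v):
    K=np.array([[im['fx'],0,im['cx']],[0,im['fy'],im['cy']],[0,0,1.]])
    xd=(u-im['cx'])/im['fx'];yd=(v-im['cy'])/im['fy'];x,y=xd,yd
    for _ in range(20):
        s=1+im['k1']*(x*x+y*y);x,y=xd/s,yd/s
    return np.array([x,y,1.])
def onz(im,u,v,z):
    R=np.array(im['orientation']);p=np.array(im['position']);d=R@ray(im,u,v)
    return p+d*(z-p[2])/d[2]
def dep(im,u,v):
    R=np.array(im['orientation']);p=np.array(im['position'])
    return p+R@ray(im,u,v)*im['depth'][int(round(v)),int(round(u))]
def proj(im,P):
    R=np.array(im['orientation']);p=np.array(im['position']);c=R.T@(np.array(P)-p)
    x,y=c[0]/c[2],c[1]/c[2];s=1+im['k1']*(x*x+y*y)
    return np.array([im['fx']*x*s+im['cx'],im['fy']*y*s+im['cy']])
def cloud(im):
    R=np.array(im['orientation']);p=np.array(im['position'])
    v,u=np.mgrid[0:400,0:640].astype(float)
    xd=(u-im['cx'])/im['fx'];yd=(v-im['cy'])/im['fy'];x,y=xd,yd
    for _ in range(20):
        s=1+im['k1']*(x*x+y*y);x,y=xd/s,yd/s
    d=np.stack([x,y,np.ones_like(x)],-1)*im['depth'][...,None]
    return d@R.T+p
E
python3 - <<'E'
from h import *
for n in ['scene','top','wrist']:
    im=snap(n,n+'0.png'); print(n,im['position'],np.round(im['orientation'],3).tolist(),im['fx'],im['k1'])
s=arm.get_state();print(s)
E
```

```text
total 12
drwxr-xr-x  3 agent agent 4096 Dec  7 14:34 .
drwxr-xr-x 23 root  root  4096 Dec  7 14:34 ..
drwxr-xr-x  2 agent agent 4096 Dec  7 14:34 pics
scene [ 0.96051794 -0.49372764  0.9983328 ] [[0.682, 0.58, -0.446], [0.732, -0.546, 0.408], [-0.007, -0.604, -0.797]] 428.2008347846049 0.02215880002080147
top [ 0.38024819 -0.04913081  1.17222578] [[0.009, -0.998, 0.066], [-1.0, -0.009, 0.004], [-0.004, -0.066, -0.998]] 405.73624641918104 -0.09836311054935123
wrist [0.12169798 0.53998912 0.37178383] [[0.349, 0.897, 0.272], [0.937, -0.333, -0.103], [-0.001, 0.291, -0.957]] 324.10052602107106 -0.06275898926521913
{'clock': 0.15, 'joint_positions': array([-72.00543182,  17.85255465,   0.80055255,  86.67059836,
        -0.2501837 ,  75.58660049,  -1.55686224]), 'qd': array([ 0.05625012, -0.12026357,  0.02656952, -0.23426297,  0.01740258,
        0.05533101,  0.0402215 ]), 'joint_torque': array([ 5.51085359e-04, -3.80275047e+01,  1.46125043e-01, -2.30849361e+01,
        1.20675308e-02,  9.69370769e-03,  2.58153584e-06]), 'tcp_pos': array([0.19135684, 0.51503361, 0.23044708]), 'tool_rot': array([[-5.54686628e-04,  3.48181746e-01,  9.37426885e-01],
       [-1.80210550e-03,  9.37425159e-01, -3.48182171e-01],
       [-9.99998222e-01, -1.88247414e-03,  1.07483037e-04]]), 'contact_force': array([-0.20891845, -0.07874251, -0.15360643]), 'torque': array([-0.0304474 ,  0.0468703 ,  0.01338232]), 'width': 0.0856938181550191}
```

View pics/top0.png

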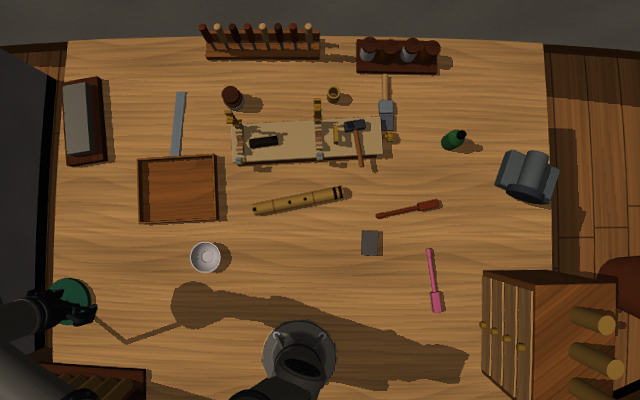

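View pics/scene0.png

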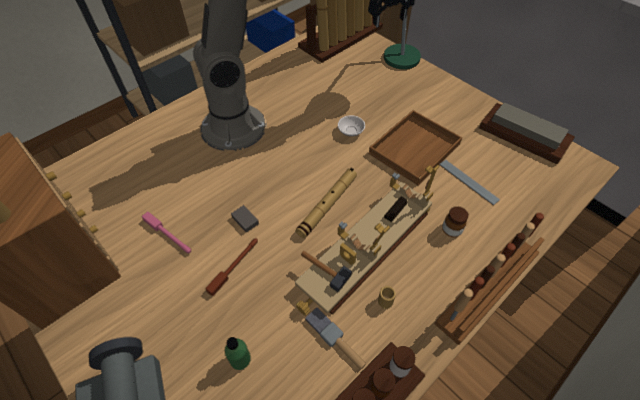

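View pics/wrist0.png

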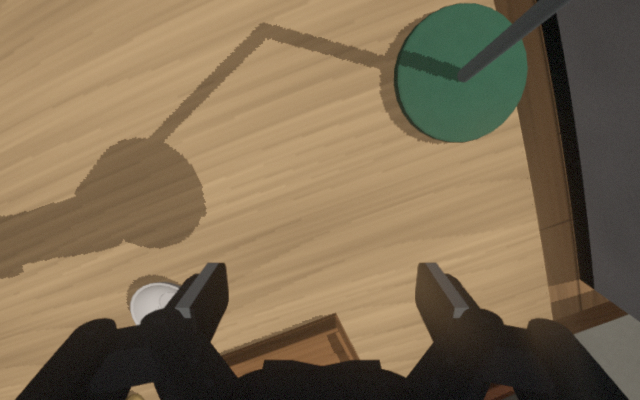

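```bash
python3 - <<'E'
import cv2
t=cv2.imread('pics/top0.png');s=cv2.imread('pics/scene0.png')
cv2.imwrite('pics/tz.png',cv2.resize(t[70:250,215:455],None,fx=3.3,fy=3.3,interpolation=cv2.INTER_CUBIC))
cv2.imwrite('pics/sz.png',cv2.resize(s[150:330,200:460],None,fx=3,fy=3,interpolation=cv2.INTER_CUBIC))
E
```

```text
(no output)
```

View pics/tz.png

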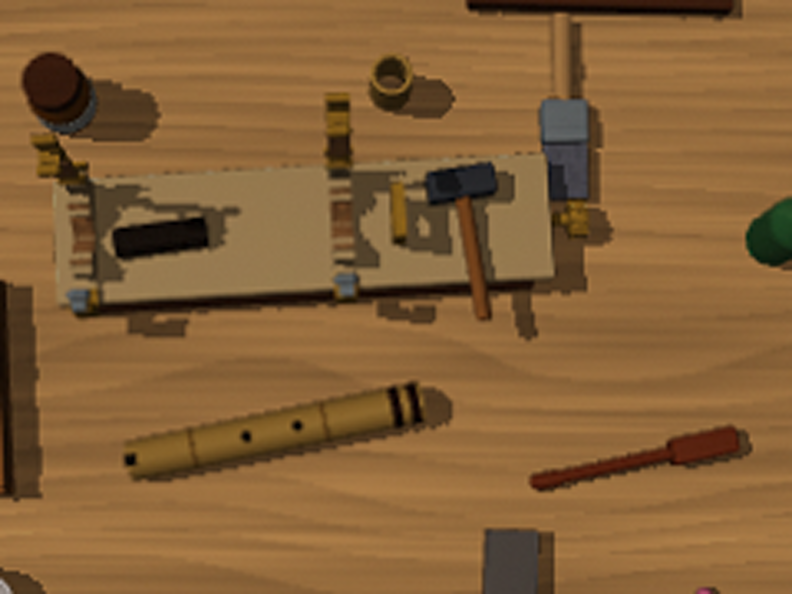

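View pics/sz.png

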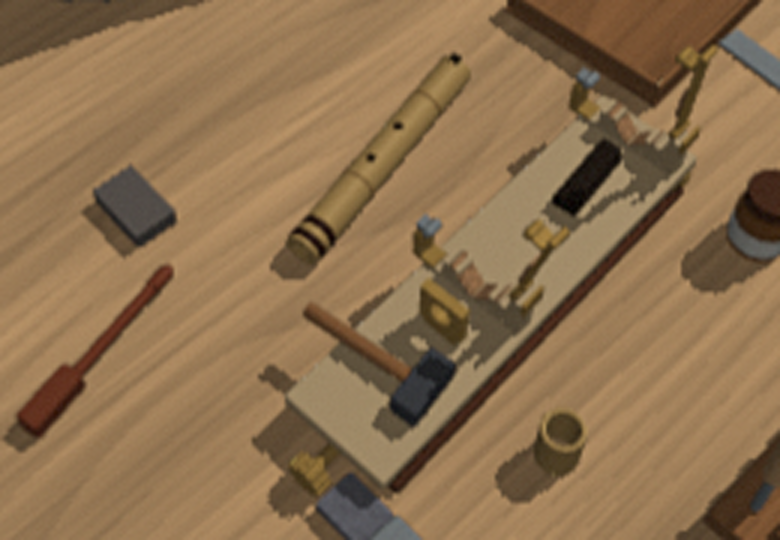

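```bash
python3 - <<'E'
from h import *
np.set_printoptions(precision=4,suppress=True)
im=snap('top');C=cloud(im);f=im['frame'].astype(int)
hsv=cv2.cvtColor(im['frame'],cv2.COLOR_RGB2HSV)
def sel(m,box):
    b=np.zeros(m.shape,bool);b[box[1]:box[3],box[0]:box[2]]=1;return m&b
z=C[...,2]
# desk check
print('desk z',np.median(z[220:240,270:340]))
# bed outline
for n,lo,hi in (('bed',.036,.054),):
    m=sel((z>lo)&(z<hi),(225,100,400,180)); P=C[m]; print(n,m.sum(),np.median(P[:,2]))
    m=cv2.morphologyEx(m.astype(np.uint8),cv2.MORPH_OPEN,np.ones((3,3)))
    cs,_=cv2.findContours(m,cv2.RETR_EXTERNAL,cv2.CHAIN_APPROX_NONE);c=max(cs,key=cv2.contourArea)[:,0]
    W=np.array([onz(im,u,v,.045)[:2] for u,v in c],np.float32)
    r=cv2.minAreaRect(W);print(r);print(cv2.boxPoints(r))
# flute
m=sel((z>.015)&(z<.05),(245,180,350,222));print('flute',m.sum(),z[m].max())
m=m.astype(np.uint8);cs,_=cv2.findContours(m,0,1);c=max(cs,key=cv2.contourArea)[:,0]
W=np.array([onz(im,u,v,.018)[:2] for u,v in c],np.float32);print(cv2.minAreaRect(W),cv2.boxPoints(cv2.minAreaRect(W)))
# gauge by colour
h,s_,v_=hsv[...,0],hsv[...,1],hsv[...,2]
print(hsv[205,430],hsv[212,390],hsv[225,400])
m=sel(((h<7)|(h>172))&(s_>120),(370,190,445,225));m=m.astype(np.uint8)
cs,_=cv2.findContours(m,0,1);c=max(cs,key=cv2.contourArea)[:,0]
W=np.array([onz(im,u,v,.012)[:2] for u,v in c],np.float32);print('gauge',m.sum(),cv2.minAreaRect(W),cv2.boxPoints(cv2.minAreaRect(W)))
# horn
m=sel((v_<50)&(z>.05),(245,130,285,152)).astype(np.uint8)
cs,_=cv2.findContours(m,0,1);c=max(cs,key=cv2.contourArea)[:,0]
W=np.array([onz(im,u,v,.063)[:2] for u,v in c],np.float32);print('horn',m.sum(),cv2.minAreaRect(W),z[m>0].max())
m=sel((z>.052)&(z<.09),(343,112,372,172)).astype(np.uint8)
cs,_=cv2.findContours(m,0,1);c=max(cs,key=cv2.contourArea)[:,0]
print('mallet cloud',m.sum(),c.min(0),c.max(0),np.quantile(z[m>0],[.1,.5,.9]))
b=sel(m.astype(bool)&(v_<90)&(s_<140),(340,112,372,140));W=C[b];print('head',b.sum(),cv2.minAreaRect(W[:,:2].astype(np.float32)),np.median(W[:,2]))
for u,v in ((216,156),(216,218),(138,160),(142,222)): print('tray',onz(im,u,v,.032))
for u,v in ((320,158),(240,160),(317,103),(228,116)): print('pt',dep(im,u,v))
E
```

```text
desk z -0.0010990452649040083
bed 4682 0.04374616431946443
((0.6155032515525818, 0.02163061499595642), (0.10840357840061188, 0.35114869475364685), 3.713594913482666)
[[ 0.55    0.1933]
 [ 0.5728 -0.1571]
 [ 0.681  -0.1501]
 [ 0.6582  0.2003]]
flute 1144 0.0388776859782054
((0.4465027153491974, 0.008709870278835297), (0.03589939698576927, 0.26473554968833923), 12.034265518188477) [[ 0.4013  0.1344]
 [ 0.4565 -0.1245]
 [ 0.4917 -0.117 ]
 [ 0.4365  0.1419]]
[  8 212  88] [  7 223  79] [ 15 149 142]
gauge 5 ((0.4003830850124359, -0.22539721429347992), (3.215245669707656e-08, 0.005748807918280363), 0.4520787000656128) [[ 0.4004 -0.2225]
 [ 0.4004 -0.2283]
 [ 0.4004 -0.2283]
 [ 0.4004 -0.2225]]
horn 249 ((0.6051560044288635, 0.10397802293300629), (0.025563698261976242, 0.07723291963338852), 8.495149612426758) 1.1722257790928385
mallet cloud 405 [344 119] [365 166] [0.0593 0.0656 0.0711]
head 215 ((0.6539538502693176, -0.14899493753910065), (0.027050482109189034, 0.058228641748428345), 9.41191291809082) 0.06912674848481282
tray [0.5696 0.2423 0.032 ]
tray [0.3927 0.2375 0.032 ]
tray [0.5575 0.4722 0.032 ]
tray [0.3784 0.453  0.032 ]
pt [ 0.556  -0.0546  0.0916]
pt [0.5493 0.1615 0.09  ]
pt [ 0.6782 -0.0455  0.1886]
pt [0.6453 0.1763 0.1848]
```

```bash
cat >> h.py <<'E'
def st():
    s=arm.get_state();R=s['tool_rot'];p=s['tcp_pos']
    print('t%.2f tcp'%s['clock'],np.round(p,4),'jaw %.2f'%np.degrees(np.arctan2(R[1,1],R[0,1])),'F',np.round(s['contact_force'],1),'w %.4f'%s['width'],'q',np.round(s['joint_positions'],0))
    return s
def go(x,y,z,jaw=None):
    s=st();R=s['tool_rot'];p=s['tcp_pos']
    a=np.degrees(np.arctan2(R[1,1],R[0,1]))
    if jaw is not None:
        d=(jaw-a+180)%360-180
        print('turn units %.2f'%(-np.radians(d)/.12))
        b=np.radians(jaw);R=np.array([[0,np.cos(b),np.sin(b)],[0,np.sin(b),-np.cos(b)],[-1,0,0]])
    t=R.T@(np.array([x,y,z])-p)/.04
    print('units x %.2f y %.2f z %.2f'%tuple(t),' then rows>=%.1f'%np.abs(t).max())
RO=np.array([.613,.059]);RY=3.7
def rest(x,y):
    c,s=np.cos(np.radians(RY)),np.sin(np.radians(RY));return RO+np.array([c*x-s*y,s*x+c*y])
E
python3 -m creep '[[[0,0,0,-0.87,-0.06],[0,0,0,-0.87,-0.06],[0,0,0,-0.87,-0.06],[0,0,0,-0.87,-0.06],[0,0,0,-0.87,-0.06]]]'
python3 -c "
from h import *
go(.58,-.16,.23,99.4)"
```

```text
clock: 0.62
tcp_pos: [0.191, 0.514, 0.2289]
tool_rot: [[-0.001, -0.188, 0.982], [-0.005, 0.982, 0.188], [-1.0, -0.005, -0.002]]
contact_force: [0.4, 0.5, 0.1]
width: 0.0401
t0.62 tcp [0.191  0.514  0.2289] jaw 100.84 F [0.4 0.5 0.1] w 0.0401 q [-68.  18.  -4.  87.   1.  76.  28.]
turn units 0.21
units x -0.03 y -18.21 z 6.84  then rows>=18.2
```

```bash
python3 -m creep '[[[0,-0.9,0.35,0,-0.06],[0,-0.9,0.35,0,-0.06],[0,-0.9,0.35,0,-0.06],[0,-0.9,0.35,0,-0.06],[0,-0.9,0.35,0,-0.06],[0,-0.9,0.35,0,-0.06],[0,-0.9,0.35,0,-0.06],[0,-0.9,0.35,0,-0.06],[0,-0.9,0.35,0,-0.06],[0,-0.9,0.35,0,-0.06]]]'
python3 -m creep '[[[0,-0.9,0.35,0.1,-0.06],[0,-0.9,0.35,0.1,-0.06],[0,-0.9,0.35,0,-0.06],[0,-0.9,0.35,0,-0.06],[0,-0.9,0.35,0,-0.06],[0,-0.9,0.35,0,-0.06],[0,-0.9,0.35,0,-0.06],[0,-0.9,0.35,0,-0.06],[0,0,0,0,-0.06]]]'
python3 -c "
from h import *
go(.58,-.16,.23,99.4); snap('wrist','w1.png')"
```

```text
clock: 1.45
tcp_pos: [0.3987, 0.1848, 0.2251]
tool_rot: [[-0.008, -0.217, 0.976], [-0.0, 0.976, 0.217], [-1.0, 0.002, -0.008]]
contact_force: [0.2, 1.0, 0.2]
width: 0.0402
clock: 2.2
tcp_pos: [0.5718, -0.0995, 0.2228]
tool_rot: [[-0.006, -0.183, 0.983], [-0.006, 0.983, 0.183], [-1.0, -0.005, -0.007]]
contact_force: [-0.9, -1.4, -0.1]
width: 0.0402
t2.20 tcp [ 0.5718 -0.0995  0.2228] jaw 100.56 F [-0.9 -1.4 -0.1] w 0.0402 q [-10.  23.  26.  83. -10.  77. 117.]
turn units 0.17
units x -0.18 y -1.53 z -0.04  then rows>=1.5
```

View pics/w1.png

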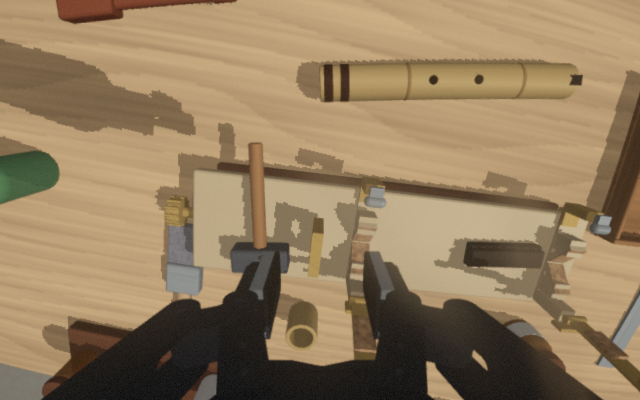

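```bash
python3 - <<'E'
from h import *
np.set_printoptions(precision=4,suppress=True)
im=snap('wrist')
for n,u,v,z in (('bed TL',195,170,.045),('bed TR',558,206,.045),('headTL',232,243,.071),('headTR',289,243,.071),('head near BL',232,270,.071),('h end',256,148,.058),('h near',260,235,.058),('hornL',466,253,.060),('hornR',542,255,.060),('eyeL top',318,218,.097),('eyeR',318,276,.097),('catchN',375,190,.089),('catchF',602,225,.089),('fl cordend',322,82,.018),('fl mouth',577,79,.018)):
    print(n,onz(im,u,v,z),dep(im,u,v))
E
```

```text
bed TL [ 0.5775 -0.2247  0.045 ] [ 0.5783 -0.2258  0.0417]
bed TR [0.5441 0.1554 0.045 ] [0.5442 0.1561 0.0442]
headTL [ 0.6371 -0.1735  0.071 ] [ 0.6475 -0.1783  0.0488]
headTR [ 0.6265 -0.1183  0.071 ] [ 0.6383 -0.1191  0.0438]
head near BL [ 0.6665 -0.1704  0.071 ] [ 0.6668 -0.1705  0.0706]
h end [ 0.5427 -0.1645  0.058 ] [ 0.5425 -0.1642  0.0597]
h near [ 0.629 -0.149  0.058] [ 0.6288 -0.149   0.0583]
hornL [0.6088 0.0636 0.06  ] [0.6088 0.0636 0.0601]
hornR [0.5965 0.1468 0.06  ] [0.6019 0.1612 0.043 ]
eyeL top [ 0.5872 -0.0964  0.097 ] [ 0.6052 -0.0936  0.0426]
eyeR [ 0.6427 -0.0861  0.097 ] [ 0.6716 -0.0813  0.0433]
catchN [ 0.5552 -0.0517  0.089 ] [ 0.5548 -0.0521  0.0909]
catchF [0.5472 0.1714 0.089 ] [0.5467 0.1688 0.0915]
fl cordend [ 0.4703 -0.1149  0.018 ] [ 0.4716 -0.1147  0.0338]
fl mouth [0.4122 0.147  0.018 ] [ 0.4076  0.1606 -0.0003]
```

```bash
python3 -c "
from h import *
go(.620,-.1507,.12,100)"
```

```text
t2.30 tcp [ 0.5701 -0.0917  0.2228] jaw 100.96 F [-0.7 -0.3 -0.2] w 0.0403 q [-11.  23.  26.  83. -10.  77. 117.]
turn units 0.14
units x 2.57 y -1.67 z 0.97  then rows>=2.6
```

```bash
python3 -m creep '[[[0,-0.55,0.33,0.05,-0.06],[0,-0.55,0.33,0.05,-0.06],[0,-0.5,0.3,0,-0.06],[0.6,0,0,0,-0.06],[0.6,0,0,0,-0.06],[0.6,0,0,0,-0.06],[0,0,0,0,-0.06],[0,0,0,0,-0.06]]]'
python3 -c "
from h import *
go(.620,-.1507,.12,100);im=snap('wrist','w2.png')"
```

```text
clock: 2.97
tcp_pos: [0.6206, -0.1292, 0.148]
tool_rot: [[-0.009, -0.199, 0.98], [0.017, 0.98, 0.199], [-1.0, 0.018, -0.006]]
contact_force: [0.6, -0.5, 0.2]
width: 0.0399
t2.97 tcp [ 0.6206 -0.1292  0.148 ] jaw 101.50 F [ 0.6 -0.5  0.2] w 0.0399 q [ -5.  33.  25.  79. -15.  72. 123.]
turn units 0.22
units x 0.70 y -0.53 z -0.11  then rows>=0.7
```

View pics/w2.png

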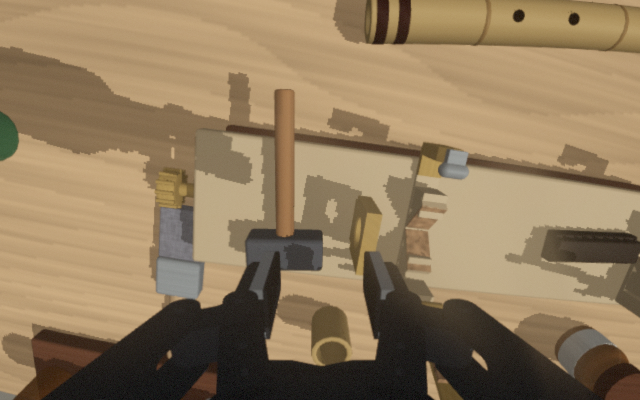

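```bash
python3 - <<'E'
from h import *
np.set_printoptions(precision=4,suppress=True)
im=snap('wrist')
for n,u,v,z in (('h end',285,92,.058),('h near',286,230,.058),('headL',247,233,.071),('headR',322,232,.071),('headBL',249,268,.071)):
    print(n,onz(im,u,v,z),dep(im,u,v))
go(.620,-.1507,.12,100)
E
python3 -m creep '[[[0,-0.35,-0.1,0.1,-0.06],[0,-0.15,0,0.1,-0.06],[0,0,0,0,-0.06],[0,0,0,0,-0.06]]]'
python3 -c "
from h import *
go(.620,-.1507,.08,100)"
```

```text
h end [ 0.5407 -0.169   0.058 ] [ 0.5409 -0.1685  0.0637]
h near [ 0.6388 -0.1513  0.058 ] [ 0.6369 -0.1512  0.0629]
headL [ 0.6415 -0.1782  0.071 ] [ 0.6531 -0.1822  0.0435]
headR [ 0.6303 -0.1254  0.071 ] [ 0.6401 -0.1228  0.0447]
headBL [ 0.6689 -0.1731  0.071 ] [ 0.6195 -0.1623  0.161 ]
t3.07 tcp [ 0.6209 -0.1291  0.1485] jaw 101.52 F [ 0.4 -0.1  0.1] w 0.0403 q [ -5.  33.  25.  79. -15.  72. 123.]
turn units 0.22
units x 0.71 y -0.53 z -0.12  then rows>=0.7
clock: 3.4
tcp_pos: [0.6237, -0.1519, 0.1541]
tool_rot: [[0.001, -0.175, 0.985], [0.015, 0.984, 0.175], [-1.0, 0.014, 0.003]]
contact_force: [0.0, 0.7, 0.1]
width: 0.0405
t3.40 tcp [ 0.6237 -0.1519  0.1541] jaw 100.09 F [0.  0.7 0.1] w 0.0405 q [ -3.  33.  25.  78. -15.  72. 123.]
turn units 0.01
units x 1.85 y 0.05 z -0.09  then rows>=1.9
```

```bash
python3 -m creep '[[[0.5,-0.06,-0.1,0,-0.06],[0.6,0,0,0,-0.06],[0.6,0,0,0,-0.06],[0,0,0,0,-0.06],[0,0,0,0,-0.06]]]'
python3 -c "
from h import *
go(.620,-.1545,.048,100);im=snap('wrist','w3.png')"
```

```text
clock: 3.82
tcp_pos: [0.6245, -0.1581, 0.0906]
tool_rot: [[0.014, -0.172, 0.985], [0.011, 0.985, 0.172], [-1.0, 0.009, 0.015]]
contact_force: [0.1, 0.2, 0.7]
width: 0.0401
t3.82 tcp [ 0.6245 -0.1581  0.0906] jaw 99.90 F [0.1 0.2 0.7] w 0.0401 q [ -2.  36.  24.  83. -16.  64. 125.]
turn units -0.02
units x 1.07 y 0.11 z -0.10  then rows>=1.1
```

View pics/w3.png

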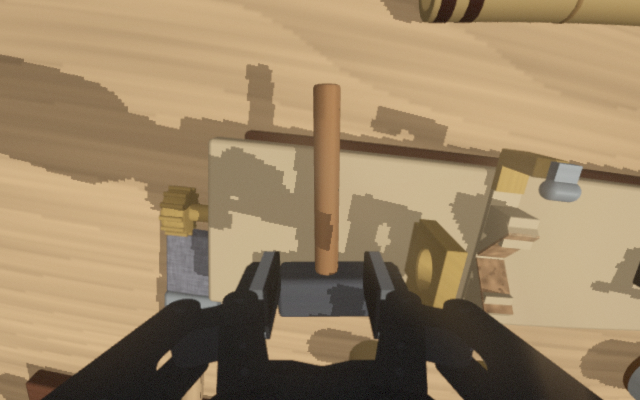

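```bash
python3 -m creep '[[[0.3,0.11,-0.2,0,-0.06],[0.4,0,0,0,-0.06],[0.3,0,0,0,-0.06],[0,0,0,0,-0.06],[0,0,0,0,-0.06]]]'
python3 -c "
from h import *
go(.617,-.1550,.048,100)"
```

```text
clock: 4.28
tcp_pos: [0.6219, -0.1563, 0.0577]
tool_rot: [[0.027, -0.172, 0.985], [0.008, 0.985, 0.172], [-1.0, 0.004, 0.028]]
contact_force: [0.1, 0.0, 0.9]
width: 0.0399
t4.28 tcp [ 0.6219 -0.1563  0.0577] jaw 99.93 F [0.1 0.  0.9] w 0.0399 q [ -2.  37.  24.  86. -17.  59. 126.]
turn units -0.01
units x 0.24 y 0.05 z -0.11  then rows>=0.2
```

```bash
python3 -m creep '[[[0.2,0.05,-0.2,0,-0.06],[0.12,0,0,0,-0.06],[0,0,0,0,-0.06],[0,0,0,0,-1],[0,0,0,0,-1],[0,0,0,0,-1],[0,0,0,0,-1],[0,0,0,0,-1]]]'
python3 -c "
from h import *
go(.617,-.1550,.048,100)"
```

```text
clock: 4.95
tcp_pos: [0.6191, -0.1567, 0.0503]
tool_rot: [[0.036, -0.174, 0.984], [0.006, 0.985, 0.173], [-0.999, -0.0, 0.037]]
contact_force: [-0.6, -0.2, -1.3]
width: 0.0115
t4.95 tcp [ 0.6191 -0.1567  0.0503] jaw 100.00 F [-0.6 -0.2 -1.3] w 0.0115 q [ -2.  37.  24.  88. -18.  57. 126.]
turn units -0.00
units x 0.06 y 0.05 z -0.05  then rows>=0.1
```

```bash
python3 -m creep '[[[-0.5,0,0,0,-1],[-0.8,0,0,0,-1],[-0.8,0,0,0,-1],[-0.8,0,0,0,-1],[-0.8,0,0,0,-1],[0,0,0,0,-1]]]'
python3 -c "
from h import *
go(.497,.295,.18,94);im=snap('scene','s1.png')"
```

```text
clock: 5.45
tcp_pos: [0.6097, -0.1562, 0.1973]
tool_rot: [[0.02, -0.173, 0.985], [0.009, 0.985, 0.173], [-1.0, 0.005, 0.022]]
contact_force: [1.4, -0.6, 0.1]
width: 0.0114
t5.45 tcp [ 0.6097 -0.1562  0.1973] jaw 99.97 F [ 1.4 -0.6  0.1] w 0.0114 q [ -4.  29.  26.  78. -14.  75. 123.]
turn units 0.87
units x 0.43 y 11.45 z -2.02  then rows>=11.4
```

View pics/s1.png

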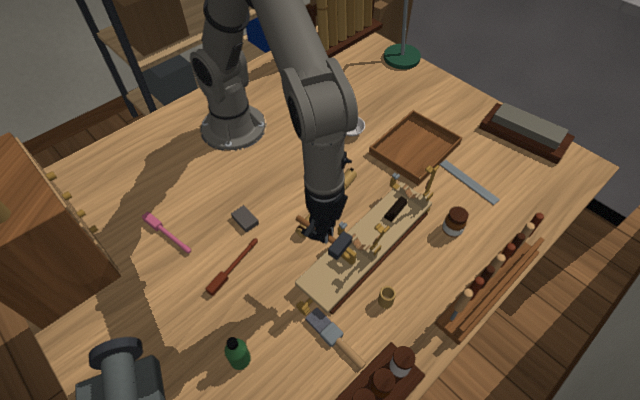

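```bash
python3 -m creep '[[[0,0.2,-0.8,0.1,-1],[0,0.9,-0.6,0.1,-1],[0,0.95,-0.4,0.1,-1],[0,0.95,-0.3,0.1,-1],[0,0.95,0,0.1,-1],[0,0.95,0,0.1,-1],[0,0.95,0,0.1,-1],[0,0.95,0,0.1,-1],[0,0.95,0,0.07,-1],[0,0.95,0,0,-1]]]'
python3 -c "
from h import *
go(.497,.295,.18,94)"
```

```text
clock: 6.33
tcp_pos: [0.4719, 0.1734, 0.1748]
tool_rot: [[-0.014, -0.038, 0.999], [-0.004, 0.999, 0.038], [-1.0, -0.004, -0.014]]
contact_force: [1.3, -1.0, -2.2]
width: 0.0114
t6.33 tcp [0.4719 0.1734 0.1748] jaw 92.20 F [ 1.3 -1.  -2.2] w 0.0114 q [-37.  16.  19.  99.  -5.  67.  75.]
turn units -0.26
units x -0.13 y 2.99 z 0.84  then rows>=3.0
```

```bash
python3 -m creep '[[[0,0.8,0.25,0,-1],[0,0.8,0.25,0,-1],[0,0.7,0.25,0,-1],[0,0.5,0.15,0,-1],[0,0,0,0,-1],[0,0,0,0,-1]]]'
python3 -c "
from h import *
go(.497,.295,.08);im=snap('top','t1.png')"
```

```text
clock: 6.83
tcp_pos: [0.4909, 0.3057, 0.1615]
tool_rot: [[-0.035, -0.06, 0.998], [-0.005, 0.998, 0.06], [-0.999, -0.003, -0.035]]
contact_force: [0.1, -0.6, -2.0]
width: 0.0115
t6.83 tcp [0.4909 0.3057 0.1615] jaw 93.44 F [ 0.1 -0.6 -2. ] w 0.0115 q [-44.  25.  15.  87.  -8.  71.  66.]
units x 2.03 y -0.27 z 0.21  then rows>=2.0
```

View pics/t1.png

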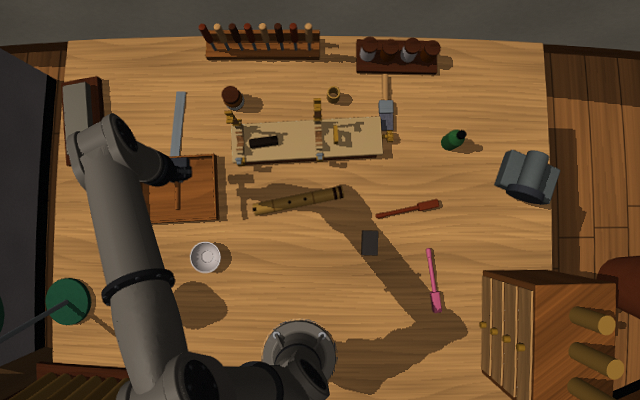

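```bash
python3 -m creep '[[[0.5,-0.2,0.1,0,-1],[0.6,-0.2,0.1,0,-1],[0.6,-0.1,0,0,-1],[0.6,0,0,0,-1],[0.5,0,0,0,-1],[0,0,0,0,-1],[0,0,0,0,-1]]]'
python3 -c "
from h import *
go(.497,.295,.017)"
```

```text
clock: 7.47
tcp_pos: [0.4949, 0.2734, 0.0435]
tool_rot: [[-0.039, -0.048, 0.998], [-0.01, 0.999, 0.047], [-0.999, -0.009, -0.039]]
contact_force: [0.2, 0.2, -1.6]
width: 0.0113
t7.47 tcp [0.4949 0.2734 0.0435] jaw 92.73 F [ 0.2  0.2 -1.6] w 0.0113 q [-41.  31.  15.  96. -10.  56.  70.]
units x 0.65 y 0.54 z 0.10  then rows>=0.7
```

```bash
python3 -m creep '[[[0,0.5,0,0,-1],[0,0.2,0,0,-1],[0,0,0,0,-1],[0.25,0,0,0,-1],[0.25,0,0,0,-1],[0,0,0,0,-1],[0,0,0,0,-1]]]'
python3 -c "
from h import *
go(.497,.295,.017)"
```

```text
clock: 8.05
tcp_pos: [0.4968, 0.297, 0.027]
tool_rot: [[-0.032, -0.041, 0.999], [-0.01, 0.999, 0.041], [-0.999, -0.009, -0.033]]
contact_force: [1.1, 0.1, -2.1]
width: 0.0115
t8.05 tcp [0.4968 0.297  0.027 ] jaw 92.36 F [ 1.1  0.1 -2.1] w 0.0115 q [-42.  34.  15.  95. -10.  55.  68.]
units x 0.25 y -0.05 z 0.01  then rows>=0.3
```

```bash
python3 -m creep '[[[0.2,0,0,0,-1],[0.1,0,0,0,-1],[0.05,0,0,0,-1],[0,0,0,0,-1],[0,0,0,0,-1]]]'
python3 -c "
from h import *
go(.497,.295,.017)"
```

```text
clock: 8.47
tcp_pos: [0.4969, 0.2959, 0.0136]
tool_rot: [[-0.032, -0.04, 0.999], [-0.01, 0.999, 0.039], [-0.999, -0.008, -0.032]]
contact_force: [-2.6, -1.5, 3.4]
width: 0.0115
t8.47 tcp [0.4969 0.2959 0.0136] jaw 92.26 F [-2.6 -1.5  3.4] w 0.0115 q [-42.  35.  14.  95. -11.  53.  69.]
units x -0.08 y -0.02 z -0.00  then rows>=0.1
```

```bash
python3 -m creep '[[[0,0,0,0,-0.3],[0,0,0,0,-0.1],[-0.3,0,0,0,-0.06],[-0.8,0,0,0,-0.06],[-0.9,0,0,0.4,-0.06],[-0.9,0,0,1,-0.06],[-0.9,0,0,1,-0.06],[-0.9,0,0,1,-0.06],[-0.5,0,0,1,0],[0,0,0,1,0.4]]]'
python3 -m creep '[[[0,0,0,1,0.4],[0,0,0,1,0.4],[0,0,0,1,0.4],[0,0,0,1,0.4],[0,0,0,1,0.4],[0,0,0,1,0.4],[0,0,0,0.6,0.4],[0,0,0,0,0.4]]]'
python3 -c "
from h import *
go(.605,.104,.2,8.5);im=snap('top','t2.png')
cv2.imwrite('pics/t2z.png',cv2.resize(cv2.imread('pics/t2.png')[80:260,120:460],None,fx=2.3,fy=2.3))"
```

```text
clock: 9.3
tcp_pos: [0.5051, 0.2967, 0.236]
tool_rot: [[-0.028, 0.593, 0.805], [-0.008, 0.805, -0.593], [-1.0, -0.023, -0.017]]
contact_force: [0.4, -0.3, -0.4]
width: 0.0539
clock: 9.97
tcp_pos: [0.5095, 0.2979, 0.2503]
tool_rot: [[-0.009, 0.994, 0.108], [0.004, 0.108, -0.994], [-1.0, -0.008, -0.005]]
contact_force: [0.1, 0.5, 0.2]
width: 0.0598
t9.97 tcp [0.5095 0.2979 0.2503] jaw 6.19 F [0.1 0.5 0.2] w 0.0598 q [-55.  25.  35.  79. -14.  81. -14.]
turn units -0.34
units x 1.26 y 1.65 z 5.15  then rows>=5.1
```

View pics/t2z.png

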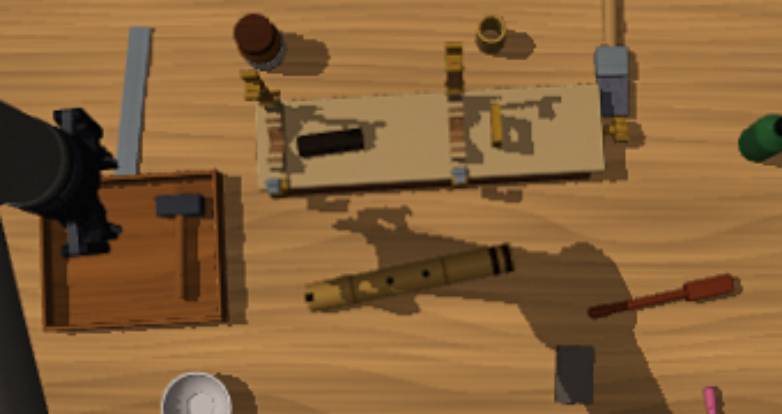

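```bash
python3 -m creep '[[[0,0.3,0.85,-0.1,0.4],[0,0.3,0.85,-0.1,0.4],[0,0.3,0.85,-0.1,0.4],[0,0.3,0.85,0,0.4],[0,0.3,0.85,0,0.4],[0,0.2,0.6,0,0.4],[0,0,0,0,0.4],[0,0,0,0,0.4]]]'
python3 - <<'E'
from h import *
np.set_printoptions(precision=4,suppress=True)
go(.605,.104,.12,8.5)
im=snap('top');C=cloud(im);z=C[...,2]
f=cv2.imread('pics/t2.png') 
im2=snap('wrist','w4.png')
E
```

```text
clock: 10.68
tcp_pos: [0.6079, 0.1138, 0.2507]
tool_rot: [[-0.005, 0.984, 0.177], [0.008, 0.177, -0.984], [-1.0, -0.004, -0.009]]
contact_force: [-0.1, 1.0, -0.5]
width: 0.0598
t10.68 tcp [0.6079 0.1138 0.2507] jaw 10.22 F [-0.1  1.  -0.5] w 0.0598 q [-35.  29.  37.  74. -17.  83.  11.]
turn units 0.25
units x 3.27 y -0.11 z 0.23  then rows>=3.3
```

View pics/w4.png

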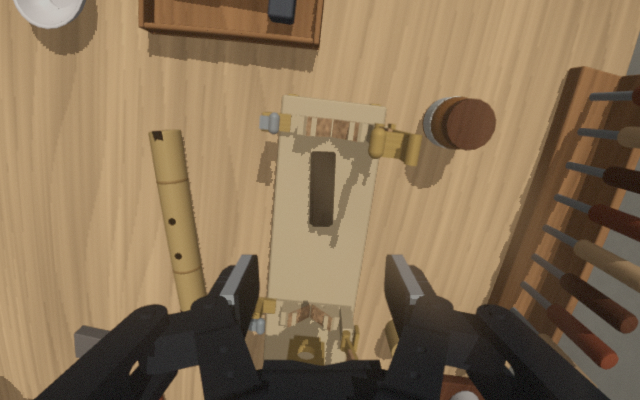

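```bash
python3 - <<'E'
from h import *
np.set_printoptions(precision=4,suppress=True)
im=snap('wrist');hsv=cv2.cvtColor(im['frame'],cv2.COLOR_RGB2HSV)
C=cloud(im);z=C[...,2]
m=np.zeros(z.shape,np.uint8);sub=(hsv[...,2]<85)&(z>.052)
m[140:240,300:345]=sub[140:240,300:345]
cs,_=cv2.findContours(m,0,1);c=max(cs,key=cv2.contourArea)[:,0]
W=np.array([onz(im,u,v,.06)[:2] for u,v in c],np.float32);r=cv2.minAreaRect(W);print('horn',r)
for n,u,v,zz in (('TL',285,96,.045),('TR',385,106,.045),('L low',269,290,.045),('R low',353,303,.045),('postF',388,141,.091),('catF',283,122,.079)):
    print(n,onz(im,u,v,zz),dep(im,u,v))
E
```

```text
horn ((0.6082587838172913, 0.10288220643997192), (0.023935720324516296, 0.07731258869171143), 9.6834077835083)
TL [0.5539 0.194  0.045 ] [ 0.5483  0.1952 -0.0024]
TR [0.657  0.2028 0.045 ] [ 0.6651  0.2051 -0.0004]
L low [ 0.5677 -0.0313  0.045 ] [ 0.5675 -0.0322  0.0435]
R low [ 0.6721 -0.0306  0.045 ] [ 0.6723 -0.0313  0.0437]
postF [0.6585 0.1707 0.091 ] [0.6382 0.1754 0.1871]
catF [0.5596 0.1696 0.079 ] [0.5563 0.1681 0.0494]
```

```bash
python3 -m creep '[[[0.5,-0.05,0.25,0,0.4],[0.7,0,0,0,0.4],[0.7,0,0,0,0.4],[0.7,0,0,0,0.4],[0.7,0,0,0,0.4],[0.5,0,0,0,0.4],[0,0,0,0,0.4],[0,0,0,0,0.4]]]'
python3 -c "
from h import *
go(.607,.103,.047,9.7)"
```

```text
clock: 11.5
tcp_pos: [0.6038, 0.1309, 0.0963]
tool_rot: [[-0.002, 0.977, 0.215], [0.024, 0.215, -0.976], [-1.0, 0.004, -0.024]]
contact_force: [-0.7, 0.6, -0.0]
width: 0.0599
t11.50 tcp [0.6038 0.1309 0.0963] jaw 12.41 F [-0.7  0.6 -0. ] w 0.0599 q [-35.  34.  33.  87. -21.  65.  15.]
turn units 0.39
units x 1.23 y -0.04 z 0.70  then rows>=1.2
```

```bash
python3 -m creep '[[[0,-0.04,0.5,0.2,0.4],[0,0,0.3,0.2,0.4],[0,0,0,0,0.4],[0,0,0,0,0.4]]]'
python3 -c "
from h import *
go(.607,.103,.047,9.7);im=snap('wrist','w5.png')"
```

```text
clock: 11.83
tcp_pos: [0.6112, 0.1028, 0.1003]
tool_rot: [[0.005, 0.985, 0.173], [0.028, 0.173, -0.985], [-1.0, 0.009, -0.027]]
contact_force: [0.6, 0.1, 0.1]
width: 0.0604
t11.83 tcp [0.6112 0.1028 0.1003] jaw 9.95 F [0.6 0.1 0.1] w 0.0604 q [-32.  34.  34.  87. -22.  65.  16.]
turn units 0.04
units x 1.33 y -0.10 z -0.02  then rows>=1.3
```

View pics/w5.png

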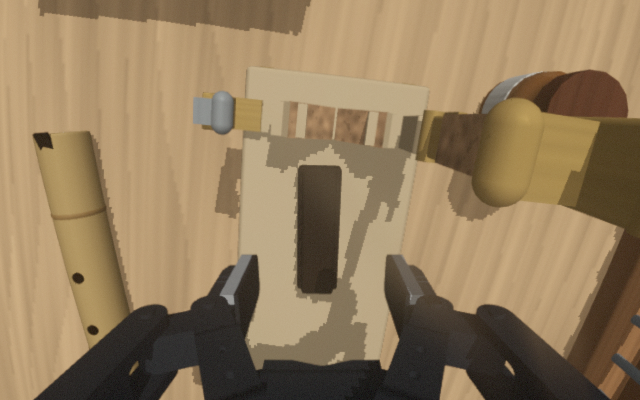

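```bash
python3 -m creep '[[[0.4,-0.1,0.1,0,0.4],[0.4,0,0.05,0,0.4],[0.3,0,0.05,0,0.4],[0.2,0,0,0,0.4],[0,0,0,0,0.4],[0,0,0,0,0.4]]]'
python3 -c "
from h import *
go(.607,.103,.047,9.7)"
```

```text
clock: 12.38
tcp_pos: [0.6138, 0.0979, 0.0516]
tool_rot: [[0.016, 0.984, 0.175], [0.032, 0.175, -0.984], [-0.999, 0.021, -0.029]]
contact_force: [1.3, -0.6, 0.4]
width: 0.0596
t12.38 tcp [0.6138 0.0979 0.0516] jaw 10.07 F [ 1.3 -0.6  0.4] w 0.0596 q [-31.  37.  32.  90. -24.  59.  19.]
turn units 0.05
units x 0.12 y -0.15 z -0.16  then rows>=0.2
```

```bash
python3 -m creep '[[[0.1,-0.15,-0.12,0,0.4],[0,0,0,0,0.4],[0,0,0,0,-1],[0,0,0,0,-1],[0,0,0,0,-1],[0,0,0,0,-1],[0,0,0,0,-1]]]'
python3 -c "
from h import *
go(.607,.103,.047,9.7)"
```

```text
clock: 12.97
tcp_pos: [0.6083, 0.1037, 0.0504]
tool_rot: [[0.02, 0.984, 0.178], [0.034, 0.177, -0.984], [-0.999, 0.026, -0.03]]
contact_force: [0.3, -0.1, 0.6]
width: 0.024
t12.97 tcp [0.6083 0.1037 0.0504] jaw 10.19 F [ 0.3 -0.1  0.6] w 0.0240 q [-32.  36.  32.  91. -24.  58.  18.]
turn units 0.07
units x 0.08 y -0.03 z 0.01  then rows>=0.1
```

```bash
python3 -m creep '[[[-0.4,0,0,0,-1],[-0.7,0,0,0,-1],[-0.9,0,0,0,-1],[-0.9,0,0,0,-1],[-0.9,-0.2,0,0,-1],[-0.3,-0.7,0,0,-1],[0,-0.7,0,0,-1],[0,-0.5,0,0,-1],[0,0,0,0,-1]]]'
python3 -c "
from h import *
go(.465,.41,.17,6)"
```

```text
clock: 13.72
tcp_pos: [0.5194, 0.081, 0.2175]
tool_rot: [[0.016, 0.984, 0.175], [0.032, 0.174, -0.984], [-0.999, 0.022, -0.029]]
contact_force: [-0.3, -0.5, -0.9]
width: 0.0238
t13.72 tcp [0.5194 0.081  0.2175] jaw 10.04 F [-0.3 -0.5 -0.9] w 0.0238 q [-40.  17.  38.  94. -12.  72.  11.]
turn units 0.59
units x 1.19 y -0.49 z -8.32  then rows>=8.3
```

```bash
python3 -m creep '[[[0,0,-0.9,0.1,-1],[0,0,-0.9,0.1,-1],[0,-0.1,-0.9,0.1,-1],[0,-0.1,-0.9,0.1,-1],[0,-0.1,-0.9,0.1,-1],[0,-0.1,-0.9,0.1,-1],[0,0,-0.9,0,-1],[0,0,-0.8,0,-1],[0,0,-0.5,0,-1],[0,0,0,0,-1]]]'
python3 -c "
from h import *
go(.465,.41,.06,6)"
```

```text
clock: 14.55
tcp_pos: [0.4659, 0.3906, 0.2254]
tool_rot: [[0.02, 0.996, 0.086], [0.035, 0.085, -0.996], [-0.999, 0.023, -0.033]]
contact_force: [-0.3, 1.1, -0.8]
width: 0.0239
t14.55 tcp [0.4659 0.3906 0.2254] jaw 4.90 F [-0.3  1.1 -0.8] w 0.0239 q [-62.  25.  31.  81. -14.  76. -26.]
turn units -0.16
units x 4.14 y 0.03 z -0.48  then rows>=4.1
```

```bash
python3 -m creep '[[[0.5,0,0,0,-1],[0.7,0,0,0,-1],[0.7,0,0,0,-1],[0.7,0,0,0,-1],[0.7,0,0,0,-1],[0.5,0,0,0,-1],[0.2,0,0,0,-1],[0,0,0,0,-1]]]'
python3 -c "
from h import *
go(.465,.405,.013,6);im=snap('top','t3.png')"
```

```text
clock: 15.22
tcp_pos: [0.4739, 0.3972, 0.0585]
tool_rot: [[0.026, 0.996, 0.088], [0.035, 0.087, -0.996], [-0.999, 0.029, -0.032]]
contact_force: [-0.4, 0.2, -0.4]
width: 0.0236
t15.22 tcp [0.4739 0.3972 0.0585] jaw 5.01 F [-0.4  0.2 -0.4] w 0.0236 q [-60.  34.  28.  92. -19.  56. -21.]
turn units -0.14
units x 1.14 y -0.20 z -0.22  then rows>=1.1
```

View pics/t3.png

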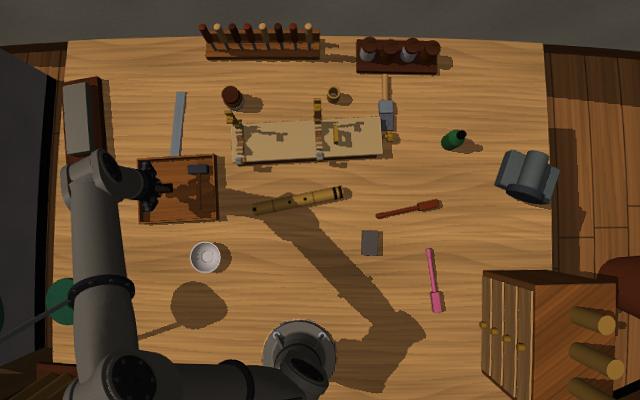

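```bash
python3 -m creep '[[[0.3,0,-0.2,0,-1],[0.4,0,-0.05,0,-1],[0.25,0,0,0,-1],[0.15,0,0,0,-1],[0,0,0,0,-1],[0,0,0,0,-1]]]'
python3 -c "
from h import *
go(.465,.405,.013,6)"
```

```text
clock: 15.77
tcp_pos: [0.4805, 0.4143, 0.02]
tool_rot: [[0.038, 0.995, 0.088], [0.045, 0.086, -0.995], [-0.998, 0.042, -0.042]]
contact_force: [-0.1, -0.9, -1.0]
width: 0.0237
t15.77 tcp [0.4805 0.4143 0.02  ] jaw 4.96 F [-0.1 -0.9 -1. ] w 0.0237 q [-60.  38.  26.  92. -21.  52. -21.]
turn units -0.15
units x 0.18 y -0.41 z 0.19  then rows>=0.4
```

```bash
python3 -m creep '[[[0.12,0,0.1,0,-1],[0.06,0,0,0,-1],[0,0,0,0,-1],[0,0,0,0,-0.2],[0,0,0,0,0],[0,0,0,0,0],[-0.3,0,0,0,0],[-0.6,0,0,0,0],[-0.8,0,0,0,0],[-0.8,0,0,0,0]]]'
python3 -m creep '[[[-0.8,0,0,0,0],[-0.7,0,0,0,0],[0,0,0,0,0]]]'
python3 -c "
from h import *
go(.4465,.009,.2,12)"
```

```text
clock: 16.6
tcp_pos: [0.4742, 0.4026, 0.1122]
tool_rot: [[0.03, 0.996, 0.087], [0.038, 0.085, -0.996], [-0.999, 0.033, -0.035]]
contact_force: [0.3, -0.3, 0.7]
width: 0.0428
clock: 16.85
tcp_pos: [0.4759, 0.4017, 0.186]
tool_rot: [[0.041, 0.995, 0.086], [0.048, 0.084, -0.995], [-0.998, 0.045, -0.044]]
contact_force: [2.2, 0.3, 1.9]
width: 0.043
t16.85 tcp [0.4759 0.4017 0.186 ] jaw 4.83 F [2.2 0.3 1.9] w 0.0430 q [-62.  27.  31.  83. -15.  70. -25.]
turn units -1.04
units x -0.35 y -2.76 z 9.45  then rows>=9.5
```

```bash
python3 -m creep '[[[0,-0.3,0.9,-0.1,0.4],[0,-0.3,0.95,-0.1,0.4],[0,-0.3,0.95,-0.1,0.4],[0,-0.3,0.95,-0.1,0.4],[0,-0.3,0.95,-0.1,0.4],[0,-0.3,0.95,-0.1,0.4],[0,-0.3,0.95,-0.1,0.4],[0,-0.3,0.8,-0.1,0.4],[0,-0.2,0.5,-0.1,0.4],[0,0,0,0,0.4]]]'
python3 -c "
from h import *
go(.4465,.009,.2,12);snap('wrist','w6.png')
snap('top','t4.png')
cv2.imwrite('pics/t4z.png',cv2.resize(cv2.imread('pics/t4.png')[80:260,120:460],None,fx=2.3,fy=2.3))"
```

```text
clock: 17.68
tcp_pos: [0.4163, 0.0663, 0.1726]
tool_rot: [[0.059, 0.977, 0.204], [0.068, 0.2, -0.977], [-0.996, 0.071, -0.054]]
contact_force: [-0.6, 0.3, 0.3]
width: 0.0598
t17.68 tcp [0.4163 0.0663 0.1726] jaw 11.58 F [-0.6  0.3  0.3] w 0.0598 q [-47.   2.  41. 115.  -6.  60.   7.]
turn units -0.06
units x -0.69 y 0.44 z 1.56  then rows>=1.6
```

View pics/w6.png

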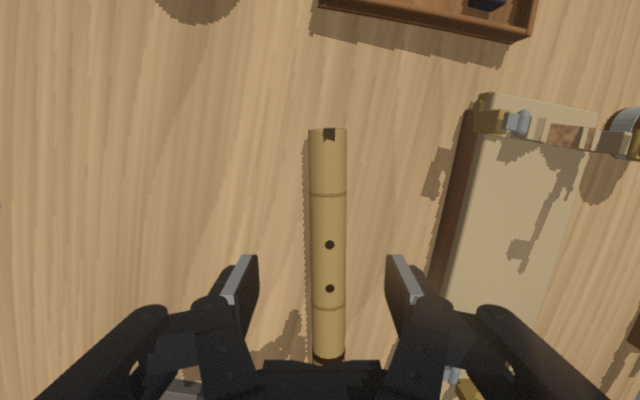

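View pics/t4z.png

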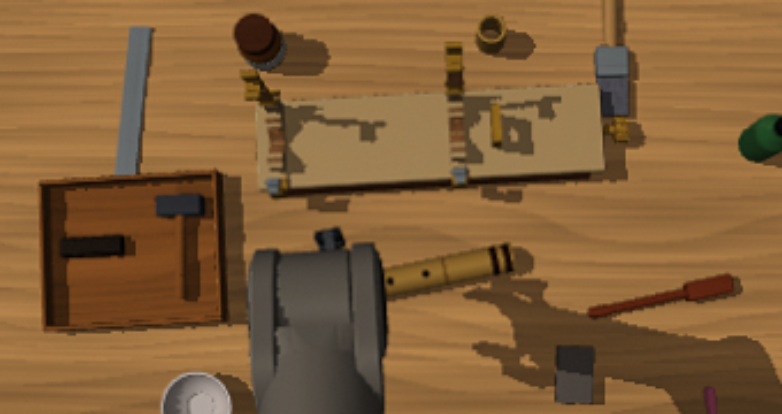

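```bash
cat >> h.py <<'E'
def tl():
    s=arm.get_state();R=s['tool_rot'];print('tilt',np.round(R[:2,0],4),'p',np.round(s['tcp_pos'],4),'q',np.round(s['joint_positions'],1))
E
T="python3 -c 'from h import *;tl()'"
eval $T
python3 -m creep '[[[0,0,0,0,0.4],[0,0,0,0,0.4],[0,0,0,0,0.4],[0,0,0,0,0.4],[0,0,0,0,0.4],[0,0,0,0,0.4]]]'>/dev/null; eval $T
python3 -m creep '[[[-0.5,0,0,0,0.4],[-0.5,0,0,0,0.4],[-0.5,0,0,0,0.4],[0,0,0,0,0.4]]]' >/dev/null; eval $T
python3 -m creep '[[[0,0,0,0.8,0.4],[0,0,0,0.8,0.4],[0,0,0,0,0.4]]]' >/dev/null; eval $T
python3 -m creep '[[[0,0,0,-0.8,0.4],[0,0,0,-0.8,0.4],[0,0,0,0,0.4]]]' >/dev/null; eval $T
```

```text
tilt [0.0597 0.0697] p [0.4174 0.0709 0.173 ] q [-47.6   2.3  40.2 114.7  -5.8  59.7   7.2]
tilt [0.0612 0.0714] p [0.4188 0.0783 0.174 ] q [-48.    2.5  39.8 114.4  -5.9  59.7   7.1]
tilt [0.0559 0.0678] p [0.4136 0.0751 0.2341] q [-49.2  -1.9  38.9 108.9  -2.2  68.7   3.3]
tilt [0.0575 0.0689] p [0.4141 0.0762 0.2344] q [-48.9  -1.9  38.5 108.9  -2.3  68.7  -8.2]
tilt [0.0551 0.0677] p [0.4133 0.0766 0.2328] q [-49.3  -1.8  38.8 109.   -2.3  68.6   3.7]
```

```bash
T="python3 -c 'from h import *;tl()'"
python3 -m creep '[[[0,0.9,0,0,0.4],[0,0.9,0,0,0.4],[0,0.9,0,0,0.4],[0,0,0,0,0.4]]]' >/dev/null; eval $T
python3 -m creep '[[[0,-0.9,0,0,0.4],[0,-0.9,0,0,0.4],[0,-0.9,0,0,0.4],[0,0,0,0,0.4]]]' >/dev/null; eval $T
python3 -m creep '[[[0,0,0.9,0,0.4],[0,0,0.9,0,0.4],[0,0,0.9,0,0.4],[0,0,0,0,0.4]]]' >/dev/null; eval $T
python3 -m creep '[[[0,0,-0.9,0,0.4],[0,0,-0.9,0,0.4],[0,0,-0.9,0,0.4],[0,0,0,0,0.4]]]' >/dev/null; eval $T
python3 -m creep '[[[0.9,0,0,0,0.4],[-0.9,0,0,0,0.4],[0,0,0,0,0.4]]]' >/dev/null; eval $T
```

```text
tilt [0.0419 0.0706] p [0.5154 0.1038 0.2336] q [-44.3  14.8  41.7  94.4 -14.3  72.3  13.8]
tilt [0.0299 0.0533] p [0.4072 0.0776 0.2187] q [-51.7  -0.5  41.1 110.   -2.5  68.2   3.8]
tilt [0.0271 0.0588] p [ 0.429  -0.0262  0.2113] q [-42.6   3.6  49.7 108.2  -6.7  68.4  23.5]
tilt [0.0289 0.055 ] p [0.4037 0.0754 0.2156] q [-51.9  -1.   41.4 110.7  -2.3  67.8   3.2]
tilt [-0.03    0.0374] p [0.3743 0.0737 0.1897] q [-52.6  -0.4  41.6 114.1  -2.3  67.5   3. ]
```

```bash
T="python3 -c 'from h import *;tl()'"
python3 -m creep '[[[0,0.9,0,0,0.4],[0,0.9,0,0,0.4],[0,-0.9,0,0,0.4],[0,0,0,0,0.4]]]' >/dev/null; eval $T
python3 -m creep '[[[0,0,0.9,0,0.4],[0,0,-0.9,0,0.4],[0,0,0,0,0.4]]]' >/dev/null; eval $T
python3 -m creep '[[[0,0,-0.9,0,0.4],[0,0,0.9,0,0.4],[0,0,0,0,0.4]]]' >/dev/null; eval $T
python3 -m creep '[[[-0.9,0,0,0,0.4],[0.9,0,0,0,0.4],[0,0,0,0,0.4]]]' >/dev/null; eval $T
```

```text
tilt [-0.1273 -0.0124] p [0.3737 0.0738 0.1511] q [-52.    8.9  43.9 113.   -7.   68.1   7.7]
tilt [-0.1415 -0.0215] p [0.3706 0.0673 0.1443] q [-51.3   9.8  44.  113.5  -7.1  67.9   8. ]
tilt [-0.1419 -0.0264] p [0.3695 0.0743 0.1428] q [-52.3  10.   43.9 113.5  -7.1  67.8   7.5]
tilt [-0.1551 -0.0283] p [0.3627 0.0759 0.1403] q [-52.5  10.1  43.7 114.   -7.2  68.    7.4]
```

```bash
T="python3 -c 'from h import *;tl()'"
python3 -m creep '[[[0,0.5,0,0,0.4],[0,0.5,0,0,0.4],[-0.4,0.5,0,0,0.4],[-0.4,0.5,0,0,0.4],[0,0,0,0,0.4],[0,0,0,0,0.4]]]' >/dev/null; eval $T
python3 -m creep '[[[0,-0.6,0,0,0.4],[0,0.6,0,0,0.4],[0,0,0,0,0.4]]]' >/dev/null; eval $T
```

```text
tilt [-0.1629 -0.0298] p [0.445  0.0949 0.1583] q [-47.   20.6  43.  100.1 -13.5  74.6  12.6]
tilt [-0.1755 -0.0292] p [0.437  0.0937 0.1556] q [-47.3  20.4  43.2 101.  -13.5  74.8  12.6]
```

```bash
T="python3 -c 'from h import *;tl()'"
python3 -m creep '[[[-0.6,0,0,0,0.4],[-0.6,0,0,0,0.4],[-0.6,0,0,0,0.4],[0,0,0,0,0.4],[0,0,0,0,0.4]]]' >/dev/null; eval $T
python3 -m creep '[[[0.6,0,0,0,0.4],[0.6,0,0,0,0.4],[0.6,0,0,0,0.4],[0,0,0,0,0.4],[0,0,0,0,0.4]]]' >/dev/null; eval $T
python3 -m creep '[[[0,0.5,0,0,0.4],[0,0.5,0,0,0.4],[0,0.5,0,0,0.4],[0,0,0,0,0.4],[0,0,0,0,0.4]]]' >/dev/null; eval $T
python3 -m creep '[[[0,-0.5,0,0,0.4],[0,-0.5,0,0,0.4],[0,-0.5,0,0,0.4],[0,0,0,0,0.4],[0,0,0,0,0.4]]]' >/dev/null; eval $T
```

```text
tilt [-0.1889 -0.0316] p [0.4429 0.0944 0.226 ] q [-47.7  18.1  44.2  93.3 -11.5  84.9  10.7]
tilt [-0.1874 -0.0302] p [0.4276 0.0919 0.1529] q [-47.6  20.   43.3 102.  -13.2  74.7  12.3]
tilt [-0.1871 -0.0285] p [0.4871 0.1057 0.1442] q [-43.   27.9  41.7  93.1 -17.5  77.3  14.9]
tilt [-0.1841 -0.028 ] p [0.4279 0.0922 0.1587] q [-47.9  19.5  43.7 101.7 -13.1  75.3  12.2]
```

```bash
T="python3 -c 'from h import *;tl()'"
python3 -m creep '[[[0,0.5,0,0,0.4],[0,0.5,0,0,0.4],[0,0.5,0,0,0.4],[0,0,0,0,0.4],[0,0,0,0,0.4]]]' >/dev/null; eval $T
python3 -m creep '[[[0,-0.9,0,0,0.4],[0,-0.9,0,0,0.4],[0,0.9,0,0,0.4],[0,0,0,0,0.4]]]' >/dev/null; eval $T
python3 -m creep '[[[-0.9,0,0,0,0.4],[-0.9,0,0,0,0.4],[0.9,0,0,0,0.4],[0,0,0,0,0.4]]]' >/dev/null; eval $T
python3 -m creep '[[[0,0,0.9,0,0.4],[0,0,0.9,0,0.4],[0,0,-0.9,0,0.4],[0,0,0,0,0.4]]]' >/dev/null; eval $T
python3 -m creep '[[[0,0,-0.9,0,0.4],[0,0,-0.9,0,0.4],[0,0,0.9,0,0.4],[0,0,0,0,0.4]]]' >/dev/null; eval $T
```

```text
tilt [-0.1805 -0.024 ] p [0.4885 0.1063 0.1498] q [-43.3  27.5  42.1  92.9 -17.6  77.6  15.1]
tilt [-0.2217 -0.0254] p [0.4289 0.0947 0.1452] q [-46.6  22.6  43.5 100.7 -15.1  76.3  13.8]
tilt [-0.2764 -0.0298] p [0.4089 0.0891 0.1686] q [-46.8  21.3  44.   99.5 -13.8  81.7  12.7]
tilt [-0.2792 -0.0256] p [0.4142 0.0495 0.1691] q [-42.9  21.5  45.   99.5 -13.1  81.8  17. ]
tilt [-0.2703 -0.0261] p [0.4109 0.0848 0.1753] q [-46.7  20.8  44.6  99.1 -13.6  82.2  12.8]
```

```bash
T="python3 -c 'from h import *;tl()'"
python3 -m creep '[[[0.9,0,0,0,0.4],[0,0,0,0,0.4],[0,0,0,0,0.4],[0,0,0,0,0.4]]]' >/dev/null; eval $T
python3 -m creep '[[[-0.9,0,0,0,0.4],[0,0,0,0,0.4],[0,0,0,0,0.4],[0,0,0,0,0.4]]]' >/dev/null; eval $T
python3 -m creep '[[[0,0.9,0,0,0.4],[0,0,0,0,0.4],[0,0,0,0,0.4],[0,0,0,0,0.4]]]' >/dev/null; eval $T
python3 -m creep '[[[0,-0.9,0,0,0.4],[0,0,0,0,0.4],[0,0,0,0,0.4],[0,0,0,0,0.4]]]' >/dev/null; eval $T
python3 -m creep '[[[0,0,0,0,0.4],[0,0,0,0,0.4],[0,0,0,0,0.4],[0,0,0,0,0.4],[0,0,0,0,0.4],[0,0,0,0,0.4],[0,0,0,0,0.4],[0,0,0,0,0.4]]]' >/dev/null; eval $T
```

```text
tilt [-0.2706 -0.0236] p [0.4004 0.0854 0.143 ] q [-46.7  21.6  43.9 103.1 -14.5  77.6  13.6]
tilt [-0.2628 -0.0225] p [0.4145 0.0866 0.1839] q [-46.7  20.3  44.6  98.2 -13.5  83.   12.6]
tilt [-0.2653 -0.0262] p [0.4503 0.094  0.1724] q [-43.9  25.8  43.7  93.2 -16.3  83.9  14.5]
tilt [-0.2708 -0.0287] p [0.4126 0.0862 0.1807] q [-47.   20.8  44.8  98.3 -13.5  83.   12.7]
tilt [-0.2638 -0.0262] p [0.4156 0.0866 0.183 ] q [-46.9  20.7  44.8  98.  -13.6  83.   12.7]
```

```bash
cat > r.py <<'E'
from h import *
s=arm.get_state();R=s['tool_rot'];print('tilt',np.round(R[:2,0],4),'p',np.round(s['tcp_pos'],4),'q246',np.round(s['joint_positions'][[1,3,5]],2),'qd',np.round(s['qd'][[1,3,5]],1),'tq',np.round(s['joint_torque'][[1,3,5]],1))
E
python3 r.py
for i in 1 ; do
python3 -m creep '[[[0,0.9,0,0,0.4]]]' >/dev/null; python3 r.py
python3 -m creep '[[[0,0.9,0,0,0.4]]]' >/dev/null; python3 r.py
python3 -m creep '[[[0,0,0,0,0.4]]]' >/dev/null; python3 r.py
python3 -m creep '[[[0,0,0,0,0.4]]]' >/dev/null; python3 r.py
python3 -m creep '[[[0,0,0,0,0.4]]]' >/dev/null; python3 r.py
python3 -m creep '[[[0,0,0,0,0.4]]]' >/dev/null; python3 r.py
done
```

```text
tilt [-0.2638 -0.0262] p [0.4156 0.0866 0.183 ] q246 [20.68 97.99 83.04] qd [ 0.3 -0.1 -0. ] tq [-30.7 -20.    1.3]
tilt [-0.2697 -0.0224] p [0.445  0.0923 0.1749] q246 [25.24 93.73 84.19] qd [ 64.9 -64.3   6.1] tq [-38.4 -16.6   1.2]
tilt [-0.2696 -0.02  ] p [0.4792 0.1002 0.1653] q246 [29.92 88.7  85.36] qd [ 53.3 -58.4  17.4] tq [-42.2 -15.8   1.2]
tilt [-0.2697 -0.0235] p [0.4824 0.1014 0.1617] q246 [30.52 88.36 85.18] qd [-5.   4.1  4.5] tq [-40.4 -20.7   1.1]
tilt [-0.2713 -0.0257] p [0.4829 0.1009 0.1606] q246 [30.73 88.27 85.21] qd [ 4.8 -2.3 -2.3] tq [-37.8 -19.6   1.2]
tilt [-0.2725 -0.0268] p [0.4827 0.1008 0.16  ] q246 [30.81 88.27 85.21] qd [ 0.4 -0.1  0.9] tq [-38.8 -19.7   1.2]
tilt [-0.2731 -0.0269] p [0.4822 0.1006 0.16  ] q246 [30.77 88.33 85.22] qd [-0.2  0.4  0. ] tq [-38.4 -19.5   1.3]
```

```bash
python3 -m creep '[[[-0.7,0,0,0,0.4],[-0.7,0,0,0,0.4],[-0.7,0,0,0,0.4],[-0.7,0,0,0,0.4],[-0.7,0,0,0,0.4],[0,0,0,0,0.4],[0,0,0,0,0.4]]]' >/dev/null; python3 -c 'from h import *;tl()'
python3 -m creep '[[[-0.1,0.6,0,0,0.4],[-0.1,0.6,0,0,0.4],[-0.1,0.6,0,0,0.4],[-0.1,0.6,0,0,0.4],[0,0,0,0,0.4],[0,0,0,0,0.4]]]' >/dev/null; python3 -c 'from h import *;tl()'
```

```text
tilt [-0.2767 -0.0215] p [0.5142 0.1032 0.304 ] q [-37.5  30.1  44.1  68.1 -18.4 105.3  14.1]
tilt [-0.2824 -0.0147] p [0.6067 0.1216 0.292 ] q [-27.8  43.4  41.2  47.2 -25.8 112.9  12.7]
```

```bash
for i in 1 2 3; do python3 -m creep '[[[-0.1,0.5,0,0,0.4],[-0.1,0.5,0,0,0.4],[0,0,0,0,0.4]]]' >/dev/null; python3 -c 'from h import *;tl()'; done
```

```text
tilt [-0.2971 -0.0158] p [0.6355 0.13   0.2843] q [-20.7  47.4  28.1  37.  -20.9 115.9   7. ]
tilt [-0.3019 -0.0325] p [0.6476 0.1315 0.2749] q [-14.1  49.1   7.4  32.5  -7.  116.3   0.7]
tilt [-0.2818 -0.0336] p [0.6699 0.1361 0.261 ] q [-13.   52.3   3.8  27.8  -4.4 116.4  -0.4]
```

```bash
for i in 1 2 3; do python3 -m creep '[[[-0.1,0.3,0,0,0.4],[-0.1,0.3,0,0,0.4],[-0.1,0.3,0,0,0.4],[0,0,0,0,0.4]]]' >/dev/null; python3 -c 'from h import *;tl()'; done
```

```text
tilt [-0.2557 -0.0403] p [0.6893 0.1378 0.2522] q [-13.3  54.9   5.   23.7  -4.9 116.4  -0.3]
tilt [-0.2282 -0.037 ] p [0.7094 0.1416 0.242 ] q [-13.3  57.7   6.3  19.3  -6.  116.5  -0.3]
tilt [-0.2025 -0.0313] p [0.7275 0.1449 0.2317] q [-13.3  60.4   7.9  15.   -7.6 116.5  -0.2]
```

```bash
for i in 1 2 3; do python3 -m creep '[[[-0.4,0.15,0,0,0.4],[-0.4,0.15,0,0,0.4],[0,0,0,0,0.4]]]' >/dev/null; python3 -c 'from h import *;tl()'; done
```

```text
tilt [-0.1799 -0.0271] p [0.7274 0.1444 0.2498] q [-13.3  59.    7.9  15.1  -7.5 116.5  -0.2]
tilt [-0.1523 -0.0213] p [0.7266 0.1441 0.2718] q [-13.3  57.3   7.9  15.2  -7.5 116.5  -0.2]
tilt [-0.1249 -0.0157] p [0.7253 0.1437 0.2934] q [-13.3  55.6   7.9  15.3  -7.4 116.5  -0.2]
```

```bash
for i in 1 2 3 4; do python3 -m creep '[[[-0.4,0.1,0,0,0.4],[-0.4,0.1,0,0,0.4],[0,0,0,0,0.4]]]' >/dev/null; python3 -c 'from h import *;tl()'; done
```

```text
tilt [-0.1019 -0.0111] p [0.7211 0.1426 0.315 ] q [-13.4  53.6   7.7  15.9  -7.2 116.5  -0.2]
tilt [-0.0795 -0.0066] p [0.7163 0.1415 0.3359] q [-13.4  51.6   7.5  16.6  -6.9 116.5  -0.2]
tilt [-0.0571 -0.0021] p [0.7111 0.1403 0.3564] q [-13.4  49.7   7.4  17.1  -6.7 116.5  -0.2]
tilt [-0.0345  0.0024] p [0.7056 0.139  0.3765] q [-13.5  47.8   7.2  17.7  -6.5 116.5  -0.2]
```

```bash
for i in 1; do python3 -m creep '[[[-0.4,0.1,0,0,0.4],[-0.4,0.1,0,0,0.4],[-0.3,0.1,0,0,0.4],[0,0,0,0,0.4],[0,0,0,0,0.4]]]' >/dev/null; python3 -c 'from h import *;tl()'; done
```

```text
tilt [-0.0009  0.0091] p [0.6978 0.1371 0.4044] q [-13.5  45.3   7.2  18.3  -6.3 116.5  -0.2]
```

```bash
python3 -c "
from h import *
go(.4465,.009,.28,12)"
```

```text
t33.45 tcp [0.6978 0.1371 0.4044] jaw 11.08 F [ 0.4 -0.1 -0.2] w 0.0597 q [-14.  45.   7.  18.  -6. 116.  -0.]
turn units -0.13
units x 3.11 y -6.81 z 1.83  then rows>=6.8
```

```bash
python3 -m creep '[[[0.1,-0.3,0.1,0,0.4],[0.3,-0.7,0.2,0,0.4],[0.3,-0.7,0.2,0,0.4],[0.3,-0.7,0.2,0,0.4],[0.3,-0.7,0.2,0,0.4],[0.3,-0.7,0.2,0,0.4],[0.3,-0.7,0.2,0,0.4],[0.3,-0.7,0.2,0,0.4],[0.3,-0.6,0.1,0,0.4],[0.1,-0.3,0,0,0.4]]]' >/dev/null
python3 -m creep '[[[0,0,0,0,0.4],[0,0,0,0,0.4]]]' >/dev/null
python3 -c "
from h import *
tl()
go(.4465,.009,.2,12)"
```

```text
tilt [-0.0241  0.0062] p [0.4582 0.0251 0.287 ] q [-11.7   6.5   7.6  92.9  -1.3  82.    7.2]
t34.45 tcp [0.4582 0.0251 0.287 ] jaw 11.08 F [ 0.4  0.9 -0.3] w 0.0596 q [-12.   7.   8.  93.  -1.  82.   7.]
turn units -0.13
units x 2.18 y -0.37 z 0.33  then rows>=2.2
```

```bash
python3 -m creep '[[[0.4,-0.15,0.1,-0.1,0.4],[0.5,-0.1,0.1,0,0.4],[0.5,0,0.1,0,0.4],[0.5,0,0,0,0.4],[0.4,0,0,0,0.4],[0,0,0,0,0.4],[0,0,0,0,0.4]]]' >/dev/null
python3 -c "
from h import *
tl()
go(.4465,.009,.1,12);snap('wrist','w7.png')"
```

```text
tilt [-0.0145  0.0073] p [0.458  0.0148 0.1952] q [-10.6   9.1   7.9 103.1  -1.8  68.7  10. ]
t35.03 tcp [0.458  0.0148 0.1952] jaw 12.07 F [ 0.3 -0.1  0.8] w 0.0601 q [-11.   9.   8. 103.  -2.  69.  10.]
turn units 0.01
units x 2.38 y -0.31 z 0.08  then rows>=2.4
```

View pics/w7.png

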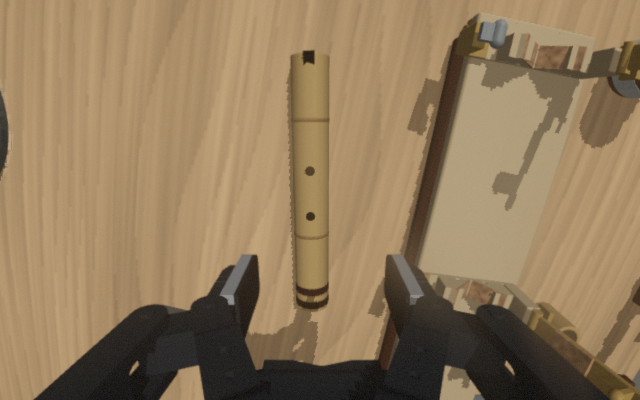

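```bash
python3 - <<'E'
from h import *
np.set_printoptions(precision=4,suppress=True)
im=snap('wrist');C=cloud(im);z=C[...,2]
m=np.zeros(z.shape,bool);m[48:312,280:340]=((z>.02)&(z<.045))[48:312,280:340]
P=C[m];mu=P.mean(0);u,s,v=np.linalg.svd(P[:,:2]-P[:,:2].mean(0),full_matrices=False)
a=v[0]*np.sign(v[0][1]);t=(P[:,:2]-mu[:2])@a;n=(P[:,:2]-mu[:2])@np.array([-a[1],a[0]])
print('n',m.sum(),mu,'dir',a,np.degrees(np.arctan2(-a[0],a[1])),'len',t.min(),t.max(),np.quantile(n,[.01,.99]),'ztop',np.quantile(z[m],[.5,.98]))
print('centre',mu[:2]+a*(t.min()+t.max())/2)
for u_,v_ in ((310,56),(312,296)): print(onz(im,u_,v_,.036))
E
```

```text
n 8915 [0.4432 0.0199 0.0306] dir [-0.2114  0.9774] 12.20692695734736 len -0.14467120280644227 0.11614443179484964 [-0.0164  0.0175] ztop [0.0318 0.0351]
centre [0.4462 0.0059]
[0.421  0.1288 0.036 ]
[ 0.4699 -0.1005  0.036 ]
```

```bash
python3 -m creep '[[[0.4,-0.2,0.15,0,0.4],[0.6,-0.1,0.05,0,0.4],[0.6,0,0,0,0.4],[0.6,0,0,0,0.4],[0.6,0,0,0,0.4],[0.4,0,0,0,0.4],[0,0,0,0,0.4],[0,0,0,0,0.4]]]' >/dev/null
python3 -c "
from h import *
tl()
go(.446,.007,.006,12.2)"
```

```text
tilt [0.0163 0.0098] p [0.4629 0.0073 0.076 ] q [ -9.2  16.2   7.8 113.1  -3.5  50.   12.8]
t35.80 tcp [0.4629 0.0073 0.076 ] jaw 12.25 F [-0.1  0.1  0.8] w 0.0597 q [ -9.  16.   8. 113.  -4.  50.  13.]
turn units 0.01
units x 1.75 y -0.41 z -0.08  then rows>=1.7
```

```bash
python3 -m creep '[[[0,-0.3,-0.05,0,0.4],[0,-0.15,0,0,0.4],[0,0,0,0,0.4],[0.3,-0.05,0,0,0.4],[0.4,-0.05,0,0,0.4],[0.3,-0.05,0,0,0.4],[0,0,0,0,0.4],[0,0,0,0,0.4]]]' >/dev/null
python3 -c "
from h import *
tl()
go(.446,.007,.006,12.2)"
```

```text
tilt [0.0454 0.0119] p [0.454  0.0054 0.0468] q [ -8.8  16.8   7.6 117.5  -4.1  43.2  13.6]
t36.47 tcp [0.454  0.0054 0.0468] jaw 12.31 F [-0.5 -0.2 -0.9] w 0.0599 q [ -9.  17.   8. 118.  -4.  43.  14.]
turn units 0.02
units x 1.02 y -0.19 z -0.08  then rows>=1.0
```

```bash
python3 -m creep '[[[0,-0.2,-0.08,0,0.4],[0,0,0,0,0.4],[0.3,-0.05,0,0,0.4],[0.3,-0.05,0,0,0.4],[0.2,-0.05,0,0,0.4],[0,0,0,0,0.4],[0,0,0,0,0.4]]]' >/dev/null
python3 -c "
from h import *
tl()
go(.446,.007,.006,12.2)"
```

```text
tilt [0.0598 0.0135] p [0.4467 0.007  0.0197] q [ -8.6  18.4   7.1 120.7  -4.8  37.7  14.1]
t37.05 tcp [0.4467 0.007  0.0197] jaw 12.37 F [ 0.5 -0.   0.7] w 0.0592 q [ -9.  18.   7. 121.  -5.  38.  14.]
turn units 0.02
units x 0.34 y -0.02 z -0.00  then rows>=0.3
```

```bash
python3 -m creep '[[[0.25,-0.03,0,0,0.4],[0.12,-0.02,0,0,0.4],[0,0,0,0,0.4],[0,0,0,0,-1],[0,0,0,0,-1],[0,0,0,0,-1],[0,0,0,0,-1],[0,0,0,0,-1]]]' 
python3 -c "
from h import *
tl()
go(.446,.007,.006,12.2)"
```

```text
clock: 37.72
tcp_pos: [0.4487, 0.0069, 0.0079]
tool_rot: [[0.066, 0.975, 0.214], [0.014, 0.214, -0.977], [-0.998, 0.067, 0.0]]
contact_force: [0.5, -0.5, -0.4]
width: 0.0335
tilt [0.0658 0.014 ] p [0.4487 0.0069 0.0079] q [ -8.4  19.7   6.9 121.2  -5.2  35.6  14.5]
t37.72 tcp [0.4487 0.0069 0.0079] jaw 12.37 F [ 0.5 -0.5 -0.4] w 0.0335 q [ -8.  20.   7. 121.  -5.  36.  15.]
turn units 0.02
units x 0.05 y -0.06 z -0.02  then rows>=0.1
```

```bash
python3 -m creep '[[[-0.3,0,0,0,-1],[-0.5,0,0,0,-1],[-0.6,0,0,0,-1],[-0.6,0,0,0,-1],[-0.6,0,0,0.3,-1],[-0.6,0,0,0.4,-1],[-0.6,0,0,0.3,-1],[-0.4,0,0,0.2,-1],[0,0,0,0,-1],[0,0,0,0,-1]]]' >/dev/null
python3 -c "
from h import *
tl()
go(.6135,.060,.16,3.6)"
```

```text
tilt [0.0565 0.0135] p [0.4329 0.0042 0.1803] q [-10.9   3.8   9.1 111.3  -1.4  61.6   2.6]
t38.55 tcp [0.4329 0.0042 0.1803] jaw 3.73 F [ 0.8  0.5 -2. ] w 0.0333 q [-11.   4.   9. 111.  -1.  62.   3.]
turn units 0.02
units x 0.51 y 4.59 z -1.11  then rows>=4.6
```

```bash
python3 -m creep '[[[0,0.3,-0.1,0,-1],[0,0.6,-0.2,0,-1],[0,0.6,-0.2,0,-1],[0,0.6,-0.2,0,-1],[0,0.6,-0.1,0,-1],[0,0.5,-0.1,0,-1],[0,0.3,0,0,-1],[0,0,0,0,-1],[0,0,0,0,-1]]]' >/dev/null
python3 -c "
from h import *
tl()
go(.6135,.060,.16,3.6);snap('top','t5.png');snap('scene','s2.png')"
```

```text
tilt [0.0265 0.0109] p [0.5651 0.0507 0.1686] q [-12.6  21.1   8.   91.4  -3.7  66.2   0.3]
t39.30 tcp [0.5651 0.0507 0.1686] jaw 4.01 F [ 0.5  0.1 -2.2] w 0.0336 q [-13.  21.   8.  91.  -4.  66.   0.]
turn units 0.06
units x 0.21 y 1.22 z -0.16  then rows>=1.2
```

View pics/t5.png

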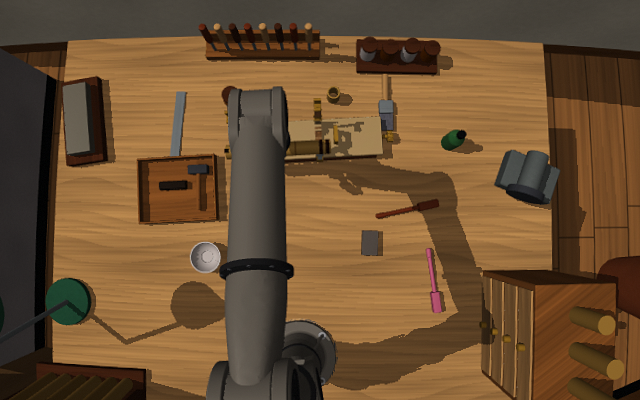

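View pics/s2.png

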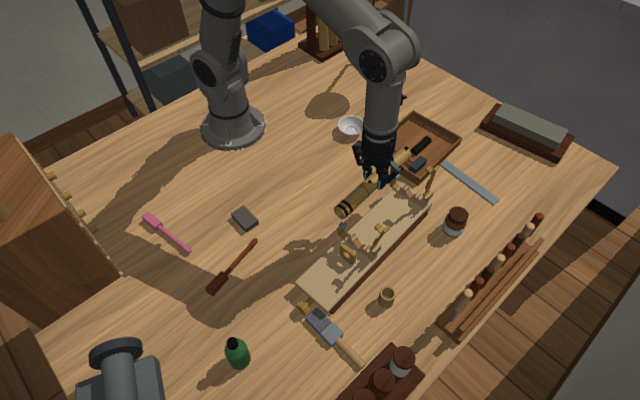

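```bash
python3 -m creep '[[[0.1,0.4,-0.08,0,-1],[0.1,0.4,-0.08,0,-1],[0,0.3,0,0,-1],[0,0.12,0,0,-1],[0,0,0,0,-1],[0,0,0,0,-1]]]' >/dev/null
python3 -c "
from h import *
tl()
go(.6135,.060,.16,3.6);snap('wrist','w8.png')"
```

```text
tilt [0.0178 0.01  ] p [0.607  0.0579 0.1604] q [-12.3  26.6   8.   84.4  -4.4  68.2   0.3]
t39.90 tcp [0.607  0.0579 0.1604] jaw 3.86 F [-0.1 -0.2 -0.8] w 0.0332 q [-12.  27.   8.  84.  -4.  68.   0.]
turn units 0.04
units x 0.01 y 0.17 z -0.04  then rows>=0.2
```

View pics/w8.png

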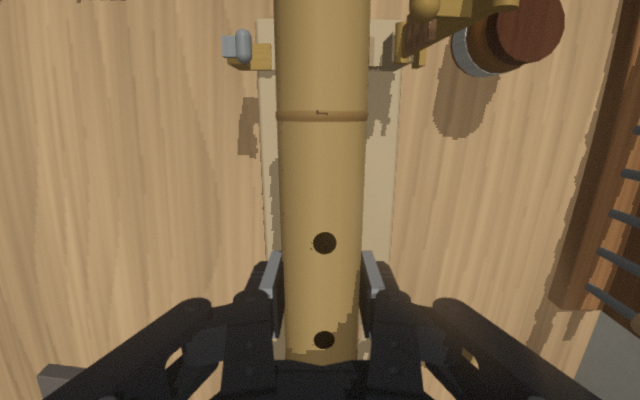

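```bash
python3 - <<'E'
from h import *
np.set_printoptions(precision=4,suppress=True)
im=snap('wrist')
a=onz(im,263,160,.045);b=onz(im,398,160,.045);print(a,b,(a+b)/2)
a=onz(im,258,25,.045);print('TL',a)
m=(onz(im,263,160,.045)+onz(im,398,160,.045))/2
print('expected centre x at that y', .6135-(m[1]-.060)*np.tan(np.radians(3.6)))
im=snap('scene','s3.png')
cv2.imwrite('pics/s3z.png',cv2.resize(cv2.imread('pics/s3.png')[120:300,300:460],None,fx=4,fy=3.3))
go(.6135,.06,.08,3.6)
E
```

```text
[0.5598 0.0897 0.045 ] [0.6675 0.0967 0.045 ] [0.6137 0.0932 0.045 ]
TL [0.5538 0.1879 0.045 ]
expected centre x at that y 0.6114102510379154
t40.05 tcp [0.6071 0.058  0.1607] jaw 3.86 F [ 0.2 -0.1 -2.1] w 0.0331 q [-12.  27.   8.  84.  -4.  68.   0.]
turn units 0.04
units x 2.02 y 0.16 z -0.04  then rows>=2.0
```

View pics/s3z.png

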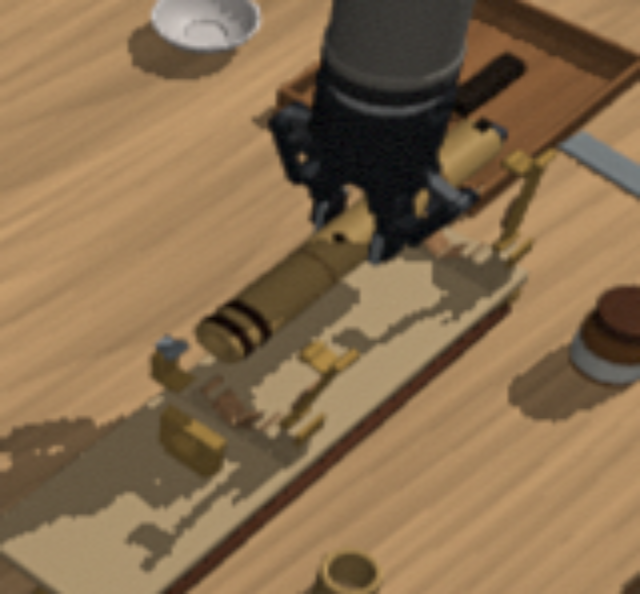

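```bash
python3 -m creep '[[[0.2,0.12,-0.04,0,-1],[0.4,0.05,0,0,-1],[0.4,0,0,0,-1],[0.4,0,0,0,-1],[0.2,0,0,0,-1],[0,0,0,0,-1],[0,0,0,0,-1]]]' >/dev/null
python3 -c "
from h import *
tl()
go(.6135,.060,.067,3.6);im=snap('scene','s4.png')
cv2.imwrite('pics/s4z.png',cv2.resize(cv2.imread('pics/s4.png')[120:300,300:460],None,fx=4,fy=3.3))"
```

```text
tilt [0.0218 0.0115] p [0.6155 0.0616 0.0948] q [-12.2  30.7   7.5  87.7  -5.   60.6   0.6]
t40.63 tcp [0.6155 0.0616 0.0948] jaw 3.86 F [ 0.7  0.2 -1.2] w 0.0335 q [-12.  31.   8.  88.  -5.  61.   1.]
turn units 0.04
units x 0.70 y -0.05 z 0.04  then rows>=0.7
```

View pics/s4z.png

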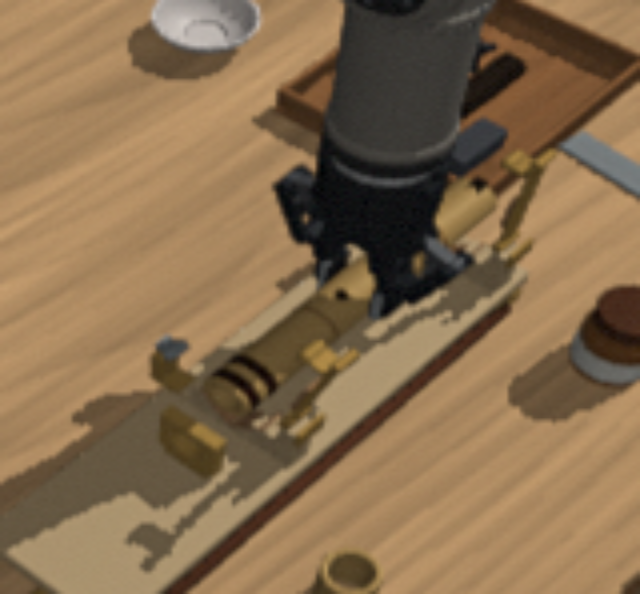

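```bash
python3 - <<'E'
from h import *
np.set_printoptions(precision=4,suppress=True)
im=snap('scene')
import h
for RO in ((.6135,.06),):
    h.RO=np.array(RO)
    for y,z in ((-.13,.105),(-.157,.075),(-.162,.097),(.13,.105)):
        q=h.rest(0,y);print(y,z,q,'px',proj(im,[q[0],q[1],z]),'zoom',(proj(im,[q[0],q[1],z])-[300,120])*[4,3.3])
p=onz(im,358,241.8,.105);print('cord end at z.105',p,'d',p[:2]-np.array([.6155,.0616]))
E
```

```text
-0.13 0.105 [ 0.6219 -0.0697] px [355.5876 240.0733] zoom [222.3505 396.2419]
-0.157 0.075 [ 0.6236 -0.0967] px [347.6909 253.3837] zoom [190.7636 440.1663]
-0.162 0.097 [ 0.624  -0.1017] px [346.7241 250.1964] zoom [186.8964 429.6483]
0.13 0.105 [0.6051 0.1897] px [418.6835 179.0503] zoom [474.7338 194.866 ]
cord end at z.105 [ 0.6292 -0.069   0.105 ] d [ 0.0137 -0.1306]
```

```bash
python3 -m creep '[[[0.25,-0.05,0.04,0.04,-1],[0.2,0,0,0,-1],[0.1,0,0,0,-1],[0,0,0,0,-1],[0,0,0,0,-1]]]' 
python3 -c "
from h import *
tl()
go(.6135,.060,.067,3.6)"
```

```text
clock: 41.15
tcp_pos: [0.6167, 0.06, 0.0743]
tool_rot: [[0.029, 0.998, 0.062], [0.012, 0.062, -0.998], [-1.0, 0.03, -0.01]]
contact_force: [-0.2, -0.4, -1.6]
width: 0.0335
tilt [0.0289 0.0123] p [0.6167 0.06   0.0743] q [-12.   31.8   7.5  89.2  -5.3  57.6   0.7]
t41.15 tcp [0.6167 0.06   0.0743] jaw 3.54 F [-0.2 -0.4 -1.6] w 0.0335 q [-12.  32.   7.  89.  -5.  58.   1.]
turn units -0.01
units x 0.18 y -0.08 z -0.00  then rows>=0.2
```

```bash
python3 -m creep '[[[0.15,-0.08,0,0,-1],[0.08,0,0,0,-1],[0,0,0,0,-1],[0,0,0,0,-1]]]' 
python3 -m creep '[[[0.06,0,0,0,-1],[0.06,0,0,0,-1],[0,0,0,0,-1]]]' 
```

```text
clock: 41.48
tcp_pos: [0.6156, 0.0601, 0.0657]
tool_rot: [[0.034, 0.997, 0.063], [0.012, 0.063, -0.998], [-0.999, 0.035, -0.01]]
contact_force: [0.6, 0.1, -0.1]
width: 0.0335
clock: 41.73
tcp_pos: [0.616, 0.06, 0.0662]
tool_rot: [[0.035, 0.997, 0.063], [0.013, 0.063, -0.998], [-0.999, 0.036, -0.011]]
contact_force: [0.6, -0.2, -1.6]
width: 0.0333
```

```bash
python3 -m creep '[[[0.1,0,0,0,-1],[0.1,0,0,0,-1]]]' 
python3 -m creep '[[[0.1,0,0,0,-1]]]' 
```

```text
clock: 41.9
tcp_pos: [0.6166, 0.0601, 0.0656]
tool_rot: [[0.036, 0.997, 0.062], [0.014, 0.061, -0.998], [-0.999, 0.037, -0.012]]
contact_force: [-12.0, -0.3, 25.0]
width: 0.033
clock: 41.98
tcp_pos: [0.6166, 0.0601, 0.0657]
tool_rot: [[0.037, 0.997, 0.062], [0.015, 0.061, -0.998], [-0.999, 0.038, -0.013]]
contact_force: [-9.3, -0.8, 18.2]
width: 0.0334
```

```bash
python3 -m creep '[[[0,0,0,0,-0.1],[0,0,0,0,0.1],[0,0,0,0,0.2],[0,0,0,0,0.2],[-0.3,0,0,0,0.2],[-0.5,0,0,0,0.2],[-0.6,0,0,0,0.2],[-0.6,0,0,0,0.2],[0,0,0,0,0.2]]]' 
python3 -c "
from h import *
tl()
snap('wrist','w9.png');snap('top','t6.png');cv2.imwrite('pics/t6z.png',cv2.resize(cv2.imread('pics/t6.png')[80:230,180:440],None,fx=3,fy=3))"
```

```text
clock: 42.73
tcp_pos: [0.6125, 0.0589, 0.1486]
tool_rot: [[0.033, 0.998, 0.061], [0.015, 0.06, -0.998], [-0.999, 0.034, -0.013]]
contact_force: [1.6, -0.7, 0.8]
width: 0.0509
tilt [0.0331 0.0151] p [0.6125 0.0589 0.1486] q [-12.2  27.1   8.   85.3  -4.7  65.9   0.1]
```

View pics/w9.png

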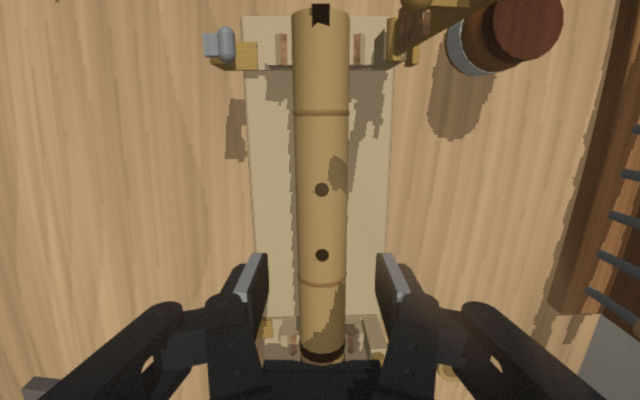

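View pics/t6z.png

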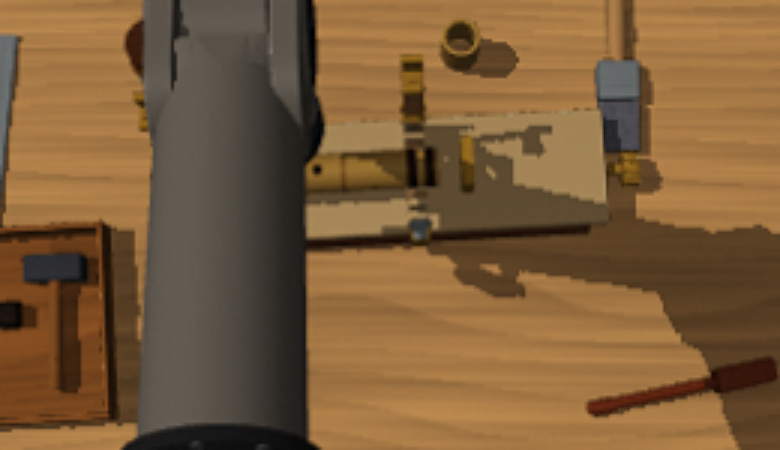

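```bash
python3 -m creep '[[[-0.4,0,0,0,-0.2],[-0.5,0,0,0,-0.6],[-0.6,0,0,0,-1],[-0.6,0,0,0,-1],[-0.5,0,0,0,-1],[0,0,0,0,-1],[0,0,0,0,-1]]]' 
python3 - <<'E'
from h import *
np.set_printoptions(precision=4,suppress=True)
import h;h.RO=np.array([.6135,.060]);h.RY=3.6
tl()
im=snap('wrist','w10.png');t=snap('top')
C=cloud(t);c,s=np.cos(np.radians(3.6)),np.sin(np.radians(3.6))
D=C[...,:2]-h.RO;X=D[...,0]*c+D[...,1]*s;Y=-D[...,0]*s+D[...,1]*c
for n,y0 in (('near',-.11),('far',.11)):
    m=(abs(Y-y0)<.012)&(X>.02)&(X<.1)&(C[...,2]>.11)&(C[...,2]<.22);print(n,m.sum())
    if m.sum():
        for lo in np.arange(.1,.22,.02):
            k=m&(C[...,2]>=lo)&(C[...,2]<lo+.02)
            if k.sum(): print(round(lo,2),k.sum(),'X',X[k].min(),X[k].max(),'Y',np.median(Y[k]))
C=cloud(im);D=C[...,:2]-h.RO;X=D[...,0]*c+D[...,1]*s;Y=-D[...,0]*s+D[...,1]*c
m=(abs(Y-.11)<.015)&(X>.02)&(X<.1)&(C[...,2]>.11)&(C[...,2]<.22);print('w far',m.sum())
for lo in np.arange(.1,.22,.02):
    k=m&(C[...,2]>=lo)&(C[...,2]<lo+.02)
    if k.sum(): print(round(lo,2),k.sum(),'X',X[k].min(),X[k].max(),'Y',np.median(Y[k]))
q=h.rest(.085,.11);go(q[0],q[1],.23,3.6)
E
```

```text
clock: 43.42
tcp_pos: [0.6008, 0.0573, 0.2402]
tool_rot: [[0.002, 0.998, 0.061], [0.012, 0.061, -0.998], [-1.0, 0.002, -0.012]]
contact_force: [-0.8, 1.0, -0.6]
width: -0.0001
tilt [0.0016 0.0117] p [0.6008 0.0573 0.2402] q [-12.4  23.9   8.4  77.1  -4.1  79.2  -0.4]
near 150
0.1 9 X 0.03981045307322235 0.04244661030836728 Y -0.10845632064383695
0.12 23 X 0.04001538484645302 0.046302674223418126 Y -0.10599155944897143
0.14 14 X 0.04247366981858573 0.04738298193557254 Y -0.10997369330732815
0.16 1 X 0.05658843455360972 0.05658843455360972 Y -0.11683052482624828
0.18 85 X 0.03739995926922835 0.06817782563255015 Y -0.10898082433562653
0.2 18 X 0.059156431528393574 0.06670812842101839 Y -0.10608391268430131
far 0
w far 2387
0.1 11 X 0.03919519895192169 0.041889271578105604 Y 0.10063969038140615
0.12 88 X 0.03630508076792825 0.0432949839947879 Y 0.10292018977126452
0.14 138 X 0.03667696475074251 0.044271939476408284 Y 0.10250633480181262
0.16 71 X 0.04006844987106691 0.04372423806520702 Y 0.10154950666994127
0.18 1466 X 0.020803192473820467 0.04648682683101259 Y 0.10887877056636708
0.2 613 X 0.040177483237857456 0.048839656678803446 Y 0.10921479265328106
t43.52 tcp [0.6006 0.0572 0.2396] jaw 3.47 F [ 0.1 -0.1  0.5] w -0.0001 q [-12.  24.   8.  77.  -4.  79.  -0.]
turn units -0.02
units x 0.24 y 2.45 z -2.80  then rows>=2.8
```

View pics/w10.png

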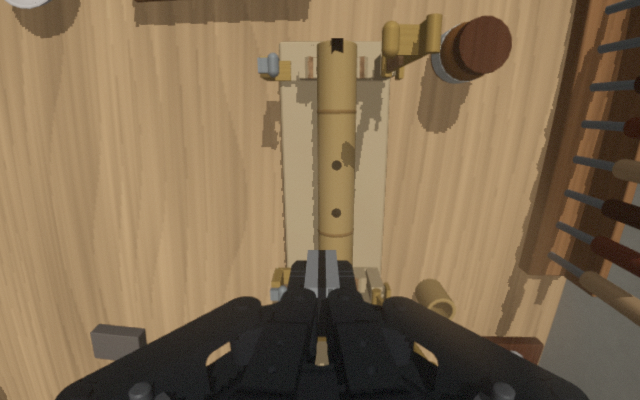

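```bash
python3 -m creep '[[[0,0.2,-0.3,0,-1],[0,0.5,-0.6,0,-1],[0,0.5,-0.6,0,-1],[0,0.5,-0.6,0,-1],[0,0.5,-0.6,0,-1],[0,0.3,-0.2,0,-1],[0,0,0,0,-1],[0,0,0,0,-1]]]' 
python3 -c "
from h import *
import h;h.RO=np.array([.6135,.060]);h.RY=3.6
tl();q=h.rest(.085,.11);go(q[0],q[1],.17,3.6)"
```

```text
clock: 44.18
tcp_pos: [0.6898, 0.1786, 0.2211]
tool_rot: [[-0.029, 0.998, 0.053], [0.004, 0.053, -0.999], [-1.0, -0.028, -0.005]]
contact_force: [-0.5, -0.2, 0.1]
width: 0.0
tilt [-0.0287  0.0038] p [0.6898 0.1786 0.2211] q [-18.9  40.1   7.3  53.7  -5.3  88.  -10. ]
t44.18 tcp [0.6898 0.1786 0.2211] jaw 3.06 F [-0.5 -0.2  0.1] w 0.0000 q [-19.  40.   7.  54.  -5.  88. -10.]
turn units -0.08
units x 1.28 y 0.03 z 0.09  then rows>=1.3
```

```bash
python3 -m creep '[[[0.3,0,0.07,-0.05,-1],[0.5,0,0,0,-1],[0.4,0,0,0,-1],[0,0,0,0,-1],[0,0,0,0,-1]]]' 
python3 -c "
from h import *
import h;h.RO=np.array([.6135,.060]);h.RY=3.6
tl();q=h.rest(.055,.11);go(q[0],q[1],.175,3.6);snap('wrist','w11.png')"
```

```text
clock: 44.6
tcp_pos: [0.6838, 0.1695, 0.1675]
tool_rot: [[-0.038, 0.998, 0.054], [-0.002, 0.054, -0.999], [-0.999, -0.038, -0.0]]
contact_force: [-0.5, -0.1, 0.2]
width: -0.0001
tilt [-0.0381 -0.0018] p [0.6838 0.1695 0.1675] q [-18.7  40.5   7.2  60.5  -5.1  81.5  -9.2]
t44.60 tcp [0.6838 0.1695 0.1675] jaw 3.12 F [-0.5 -0.1  0.2] w -0.0001 q [-19.  40.   7.  60.  -5.  81.  -9.]
turn units -0.07
units x -0.19 y -0.55 z -0.13  then rows>=0.6
```

View pics/w11.png

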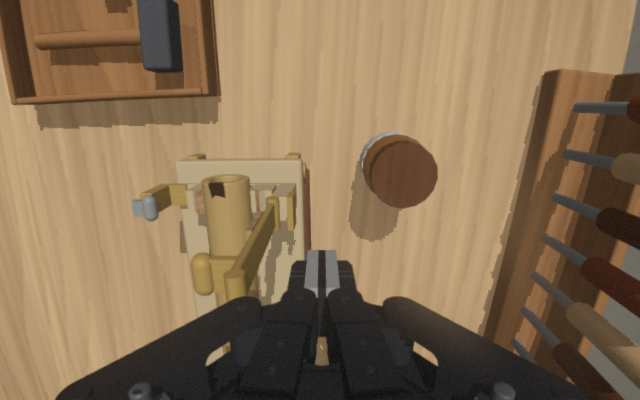

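```bash
python3 -m creep '[[[-0.1,-0.3,-0.1,0,-1],[-0.1,-0.4,0,0,-1],[0,-0.4,0,0,-1],[0,-0.4,0,0,-1],[0,-0.3,0,0,-1]]]' 
python3 -c "
from h import *
tl();snap('scene','s5.png');cv2.imwrite('pics/s5z.png',cv2.resize(cv2.imread('pics/s5.png')[120:300,320:480],None,fx=4,fy=3.3))"
```

```text
clock: 45.07
tcp_pos: [0.6139, 0.1652, 0.1827]
tool_rot: [[-0.028, 0.998, 0.048], [-0.003, 0.048, -0.999], [-1.0, -0.028, 0.001]]
contact_force: [-0.3, 0.2, 0.3]
width: 0.0001
tilt [-0.028  -0.0025] p [0.6139 0.1652 0.1827] q [-20.9  30.8   7.1  74.6  -4.   76.5 -10.9]
```

View pics/s5z.png

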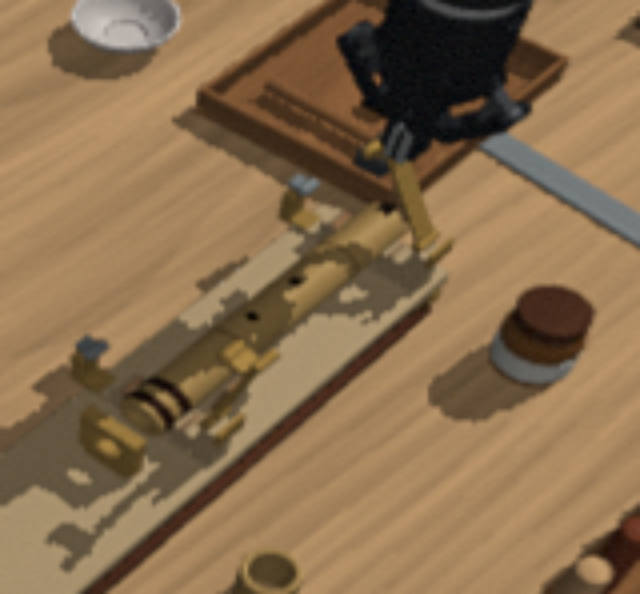

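```bash
python3 -m creep '[[[0.2,-0.3,-0.1,0,-1],[0.3,-0.3,-0.03,0,-1],[0.35,-0.3,0,0,-1],[0.35,-0.2,0,0,-1],[0,0,0,0,-1]]]' 
python3 -c "
from h import *
import h;h.RO=np.array([.6135,.060]);h.RY=3.6
tl();q=h.rest(-.042,.11);go(q[0],q[1],.12,3.6);snap('scene','s6.png');cv2.imwrite('pics/s6z.png',cv2.resize(cv2.imread('pics/s6.png')[120:300,320:480],None,fx=4,fy=3.3))"
```

```text
clock: 45.53
tcp_pos: [0.5703, 0.1671, 0.1446]
tool_rot: [[-0.012, 0.999, 0.045], [0.002, 0.045, -0.999], [-1.0, -0.012, -0.002]]
contact_force: [-0.7, -0.7, -0.3]
width: -0.0001
tilt [-0.0123  0.0017] p [0.5703 0.1671 0.1446] q [-22.5  26.8   6.7  86.4  -3.6  67.7 -12.5]
t45.53 tcp [0.5703 0.1671 0.1446] jaw 2.60 F [-0.7 -0.7 -0.3] w -0.0001 q [-22.  27.   7.  86.  -4.  68. -12.]
turn units -0.14
units x 0.62 y -0.14 z -0.01  then rows>=0.6
```

View pics/s6z.png

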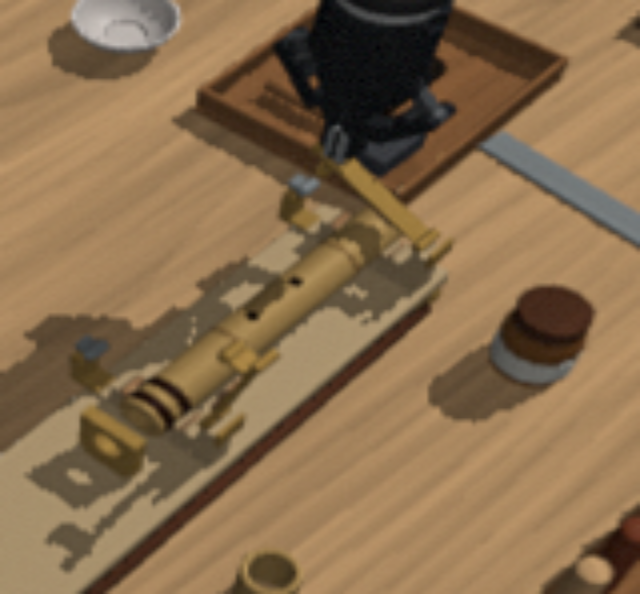

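```bash
python3 -m creep '[[[0.3,-0.15,0,0,-1],[0.3,-0.1,0,0,-1],[0.2,-0.05,0,0,-1],[0,0,0,0,-1],[0,0,0,0,-1]]]' 
python3 -c "
from h import *
import h;h.RO=np.array([.6135,.060]);h.RY=3.6
tl();q=h.rest(-.049,.11);go(q[0],q[1],.105,3.6)"
```

```text
clock: 46.0
tcp_pos: [0.5691, 0.1668, 0.1214]
tool_rot: [[0.008, 0.999, 0.042], [0.006, 0.042, -0.999], [-1.0, 0.009, -0.006]]
contact_force: [0.6, -0.3, -0.2]
width: -0.0003
tilt [0.0084 0.0062] p [0.5691 0.1668 0.1214] q [-22.6  26.9   6.6  89.6  -3.6  63.1 -12.6]
t46.00 tcp [0.5691 0.1668 0.1214] jaw 2.42 F [ 0.6 -0.3 -0.2] w -0.0003 q [-23.  27.   7.  90.  -4.  63. -13.]
turn units -0.17
units x 0.41 y -0.28 z -0.02  then rows>=0.4
```

```bash
python3 -m creep '[[[0.1,-0.2,0,0,-1],[0.25,-0.1,0,0,-1],[0.25,0,0,0,-1],[0,0,0,0,-1]]]' 
python3 -m creep '[[[0.2,-0.05,0,0,-1],[0.2,0,0,0,-1]]]' 
python3 -m creep '[[[0.2,0,0,0,-1],[0.2,0,0,0,-1]]]' 
```

```text
clock: 46.33
tcp_pos: [0.5638, 0.167, 0.1029]
tool_rot: [[0.021, 0.999, 0.041], [0.009, 0.041, -0.999], [-1.0, 0.021, -0.008]]
contact_force: [-0.7, -0.1, -0.1]
width: -0.0002
clock: 46.5
tcp_pos: [0.5653, 0.1675, 0.0997]
tool_rot: [[0.027, 0.999, 0.04], [0.012, 0.04, -0.999], [-1.0, 0.027, -0.011]]
contact_force: [-26.3, -6.2, 56.0]
width: -0.0002
clock: 46.67
tcp_pos: [0.5651, 0.1674, 0.1006]
tool_rot: [[0.027, 0.999, 0.04], [0.014, 0.04, -0.999], [-1.0, 0.027, -0.013]]
contact_force: [-16.3, -4.6, 36.5]
width: 0.0002
```

```bash
python3 -m creep '[[[-0.3,0,0,0,-1],[-0.6,0,0,0,-1],[-0.6,0,0,0,-1],[-0.6,0,0,0,-1],[-0.6,0,0,0,-1],[-0.6,0,0,0,-1],[0,0,0,0,-1],[0,0,0,0,-1]]]' 
python3 - <<'E'
from h import *
import h;h.RO=np.array([.6135,.060]);h.RY=3.6
tl()
im=snap('scene','s7.png');cv2.imwrite('pics/s7z.png',cv2.resize(cv2.imread('pics/s7.png')[120:300,320:480],None,fx=4,fy=3.3))
w=snap('wrist','w12.png')
q=h.rest(.095,-.11);go(q[0],q[1],.25,3.6)
E
```

```text
clock: 47.33
tcp_pos: [0.5665, 0.1651, 0.2465]
tool_rot: [[0.041, 0.998, 0.038], [0.018, 0.038, -0.999], [-0.999, 0.042, -0.016]]
contact_force: [-1.1, 0.7, -0.7]
width: 0.0001
tilt [0.0409 0.0178] p [0.5665 0.1651 0.2465] q [-22.9  20.2   7.2  81.4  -2.9  76.  -13.4]
t47.43 tcp [0.5663 0.165  0.2458] jaw 2.15 F [-0.4 -0.1 -0.4] w 0.0001 q [-23.  20.   7.  81.  -3.  76. -13.]
turn units -0.21
units x -0.10 y 3.39 z 5.44  then rows>=5.4
```

View pics/s7z.png

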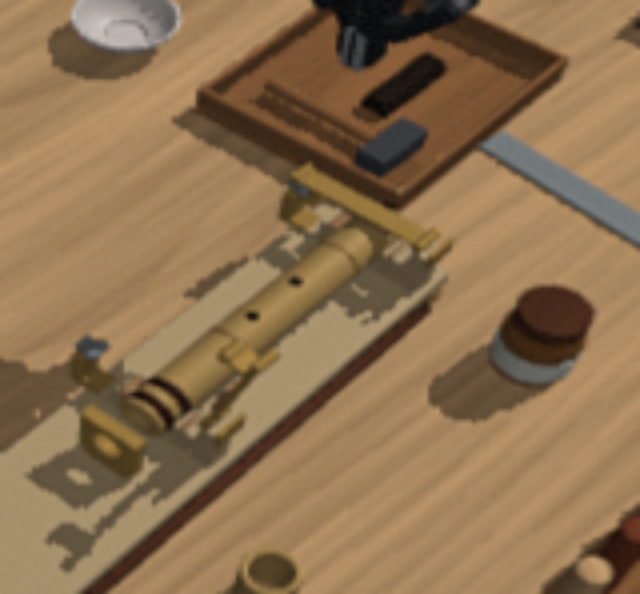

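View pics/w12.png

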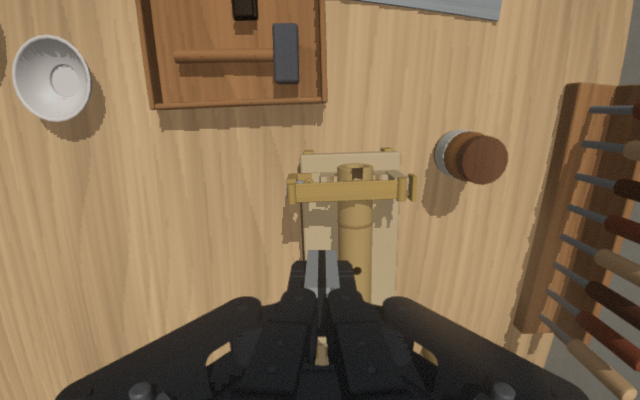

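```bash
python3 -m creep '[[[0,0.3,0.4,-0.05,-1],[0,0.5,0.8,-0.05,-1],[0,0.5,0.8,-0.1,-1],[0,0.5,0.8,0,-1],[0,0.5,0.8,0,-1],[0,0.5,0.8,0,-1],[0,0.4,0.7,0,-1],[0,0.2,0.3,0,-1],[0,0,0,0,-1],[0,0,0,0,-1]]]' 
python3 -c "
from h import *
import h;h.RO=np.array([.6135,.060]);h.RY=3.6
tl();q=h.rest(.095,-.11);go(q[0],q[1],.175,3.6)"
```

```text
clock: 48.27
tcp_pos: [0.7138, -0.0452, 0.2236]
tool_rot: [[0.006, 0.997, 0.075], [0.019, 0.074, -0.997], [-1.0, 0.008, -0.019]]
contact_force: [0.5, 0.0, -0.9]
width: 0.0001
tilt [0.0061 0.0192] p [ 0.7138 -0.0452  0.2236] q [-2.2 38.9 10.4 55.7 -7.7 85.7 10.8]
t48.27 tcp [ 0.7138 -0.0452  0.2236] jaw 4.27 F [ 0.5  0.  -0.9] w 0.0001 q [-2. 39. 10. 56. -8. 86. 11.]
turn units 0.10
units x 1.22 y 0.04 z -0.03  then rows>=1.2
```

```bash
python3 -m creep '[[[0.3,0,0,0.05,-1],[0.4,0.05,0,0,-1],[0.3,0.05,0,0,-1],[0,0,0,0,-1],[0,0,0,0,-1]]]' 
python3 -c "
from h import *
import h;h.RO=np.array([.6135,.060]);h.RY=3.6
tl();q=h.rest(.055,-.11);go(q[0],q[1],.18,3.6);snap('wrist','w13.png')"
```

```text
clock: 48.68
tcp_pos: [0.7143, -0.0362, 0.1784]
tool_rot: [[-0.002, 0.997, 0.075], [0.025, 0.075, -0.997], [-1.0, -0.0, -0.025]]
contact_force: [-0.3, -0.0, 1.3]
width: 0.0003
tilt [-0.0023  0.0251] p [ 0.7143 -0.0362  0.1784] q [-2.8 40.1 10.  59.9 -8.  80.8 10.5]
t48.68 tcp [ 0.7143 -0.0362  0.1784] jaw 4.30 F [-0.3 -0.   1.3] w 0.0003 q [-3. 40. 10. 60. -8. 81. 11.]
turn units 0.10
units x -0.04 y -0.99 z 0.19  then rows>=1.0
```

View pics/w13.png

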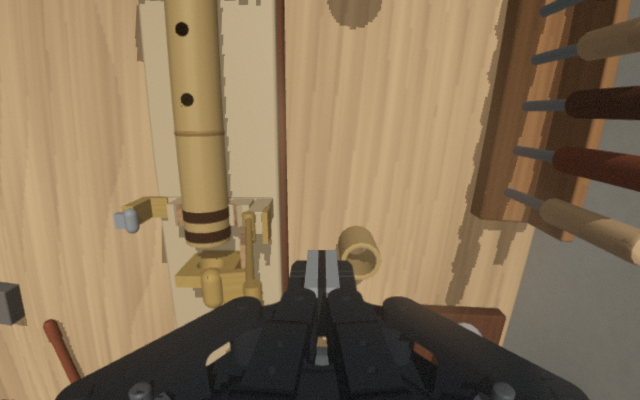

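```bash
python3 -m creep '[[[0,-0.2,0.2,0.05,-1],[0,-0.3,0.05,0.05,-1],[0,-0.4,0,0,-1],[0,-0.4,0,0,-1],[0,-0.4,0,0,-1],[0,-0.3,0,0,-1]]]' 
python3 -c "
from h import *
import h;h.RO=np.array([.6135,.060]);h.RY=3.6
tl();q=h.rest(.007,-.11);go(q[0],q[1],.182,3.6);"
```

```text
clock: 49.23
tcp_pos: [0.6374, -0.0462, 0.1828]
tool_rot: [[0.011, 0.997, 0.071], [0.028, 0.071, -0.997], [-1.0, 0.013, -0.027]]
contact_force: [0.4, 0.2, -0.1]
width: 0.0002
tilt [0.0108 0.0275] p [ 0.6374 -0.0462  0.1828] q [-3.  29.7 10.2 76.5 -6.9 73.8 11.9]
t49.23 tcp [ 0.6374 -0.0462  0.1828] jaw 4.08 F [ 0.4  0.2 -0.1] w 0.0002 q [-3. 30. 10. 77. -7. 74. 12.]
turn units 0.07
units x 0.02 y -0.26 z 0.06  then rows>=0.3
```

```bash
python3 -m creep '[[[0.05,-0.3,0.05,0,-1],[0.2,-0.3,0.05,0,-1],[0.3,-0.3,0,0,-1],[0.35,-0.3,0,0,-1],[0.35,-0.2,0,0,-1],[0,0,0,0,-1]]]' 
python3 -c "
from h import *
import h;h.RO=np.array([.6135,.060]);h.RY=3.6
tl();q=h.rest(-.042,-.11);go(q[0],q[1],.12,3.6);snap('scene','s8.png');cv2.imwrite('pics/s8z.png',cv2.resize(cv2.imread('pics/s8.png')[120:300,300:460],None,fx=4,fy=3.3))"
```

```text
clock: 49.73
tcp_pos: [0.5833, -0.0502, 0.1415]
tool_rot: [[0.03, 0.997, 0.076], [0.029, 0.076, -0.997], [-0.999, 0.033, -0.026]]
contact_force: [-0.3, 0.6, -0.2]
width: -0.0001
tilt [0.0304 0.0287] p [ 0.5833 -0.0502  0.1415] q [-2.9 24.5  9.9 90.6 -6.6 63.8 13.4]
t49.73 tcp [ 0.5833 -0.0502  0.1415] jaw 4.34 F [-0.3  0.6 -0.2] w -0.0001 q [-3. 24. 10. 91. -7. 64. 13.]
turn units 0.11
units x 0.54 y -0.12 z 0.05  then rows>=0.5
```

View pics/s8z.png

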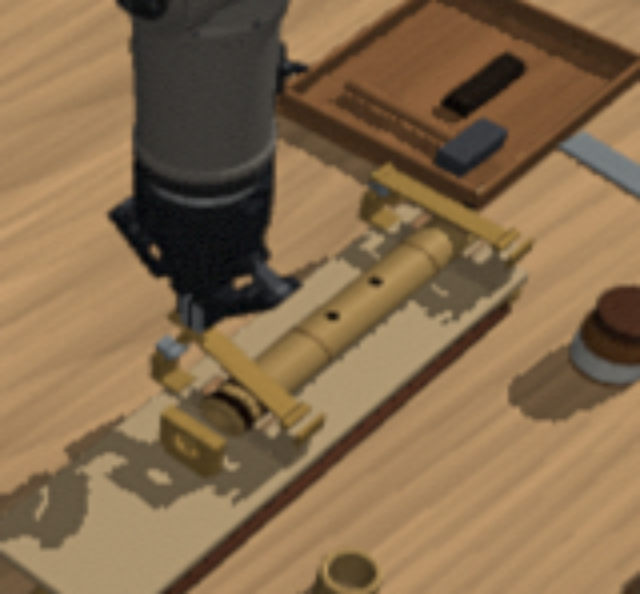

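```bash
python3 -m creep '[[[0.3,-0.15,0.05,0,-1],[0.3,-0.15,0,0,-1],[0.25,-0.15,0,0,-1],[0.25,-0.05,0,0,-1],[0,0,0,0,-1]]]' 
python3 -c "
from h import *
import h;h.RO=np.array([.6135,.060]);h.RY=3.6
tl();q=h.rest(-.05,-.11);go(q[0],q[1],.10,3.6)"
```

```text
clock: 50.2
tcp_pos: [0.5774, -0.0511, 0.1075]
tool_rot: [[0.057, 0.995, 0.081], [0.028, 0.079, -0.996], [-0.998, 0.059, -0.024]]
contact_force: [-1.2, 0.2, -1.4]
width: 0.0001
tilt [0.0567 0.0284] p [ 0.5774 -0.0511  0.1075] q [-2.5 24.7  9.6 95.5 -7.1 57.2 14.3]
t50.20 tcp [ 0.5774 -0.0511  0.1075] jaw 4.55 F [-1.2  0.2 -1.4] w 0.0001 q [-3. 25. 10. 96. -7. 57. 14.]
turn units 0.14
units x 0.19 y -0.18 z 0.04  then rows>=0.2
```

```bash
python3 -m creep '[[[0.1,-0.15,0.04,0,-1],[0.2,-0.05,0,0,-1]]]' 
python3 -m creep '[[[0.2,0,0,0,-1],[0.2,0,0,0,-1]]]' 
python3 -m creep '[[[0.2,0,0,0,-1]]]' 
```

```text
clock: 50.37
tcp_pos: [0.5736, -0.053, 0.0997]
tool_rot: [[0.063, 0.995, 0.082], [0.028, 0.08, -0.996], [-0.998, 0.065, -0.023]]
contact_force: [-18.0, -0.6, 48.1]
width: 0.0
clock: 50.53
tcp_pos: [0.5738, -0.0531, 0.0999]
tool_rot: [[0.064, 0.995, 0.082], [0.031, 0.08, -0.996], [-0.997, 0.066, -0.026]]
contact_force: [-21.7, 1.4, 47.2]
width: 0.0005
clock: 50.62
tcp_pos: [0.5737, -0.0531, 0.1003]
tool_rot: [[0.065, 0.995, 0.082], [0.033, 0.08, -0.996], [-0.997, 0.067, -0.028]]
contact_force: [-18.3, 0.5, 40.0]
width: -0.0
```

```bash
python3 -m creep '[[[-0.3,0,0,0,-1],[-0.6,0,0,0,-1],[-0.6,0,0,0,-1],[-0.6,0,0,0,-1],[-0.6,-0.2,0,0,-1],[-0.6,-0.5,0,0,-1],[0,-0.5,0,0,-1],[0,-0.5,0,0,-1],[0,-0.3,0,0,0],[0,0,0,0,0]]]' 
python3 - <<'E'
from h import *
import h;h.RO=np.array([.6135,.060]);h.RY=3.6
tl()
t=snap('top','t7.png');cv2.imwrite('pics/t7z.png',cv2.resize(cv2.imread('pics/t7.png')[80:270,200:460],None,fx=3,fy=3))
for nm in ('top','scene'):
    C=cloud(snap(nm));c,s=np.cos(np.radians(3.6)),np.sin(np.radians(3.6))
    D=C[...,:2]-h.RO;X=D[...,0]*c+D[...,1]*s;Y=-D[...,0]*s+D[...,1]*c;Z=C[...,2]
    for y0 in (-.11,.11):
        for lo in (-.07,-.05,-.03,-.01,.01,.03):
            k=(abs(Y-y0)<.007)&(X>lo)&(X<lo+.02)&(Z>.08)&(Z<.15)
            if k.sum(): print(nm,y0,lo,k.sum(),np.median(Z[k]))
E
```

```text
clock: 51.45
tcp_pos: [0.487, -0.066, 0.2423]
tool_rot: [[0.085, 0.993, 0.082], [0.032, 0.08, -0.996], [-0.996, 0.087, -0.025]]
contact_force: [-0.1, -0.5, -0.3]
width: 0.0234
tilt [0.0848 0.0318] p [ 0.487  -0.066   0.2423] q [-2.1  7.1 10.8 98.8 -4.1 69.7 14.5]
top -0.11 -0.01 20 0.09996596501254085
top -0.11 0.01 38 0.1001520653761423
top -0.11 0.03 37 0.09993210403010266
top 0.11 -0.07 39 0.10097609109917971
top 0.11 -0.05 36 0.10013036885213655
top 0.11 -0.03 39 0.09997821007998287
top 0.11 -0.01 38 0.1010262066292903
top 0.11 0.01 38 0.10096487642564111
top 0.11 0.03 35 0.10173798281506707
scene -0.11 -0.07 41 0.10218932245081591
scene -0.11 -0.05 41 0.10238303324475073
scene -0.11 -0.03 42 0.1025211772015504
scene -0.11 -0.01 43 0.10169879191548414
scene -0.11 0.01 48 0.10195461558972935
scene -0.11 0.03 45 0.10224615651501523
scene 0.11 -0.07 42 0.1022425514978571
scene 0.11 -0.05 35 0.10147620409859359
scene 0.11 -0.03 36 0.10225923892517369
scene 0.11 -0.01 33 0.10166678234540749
scene 0.11 0.01 37 0.10165620105767714
scene 0.11 0.03 40 0.10187892342521243
```

View pics/t7z.png

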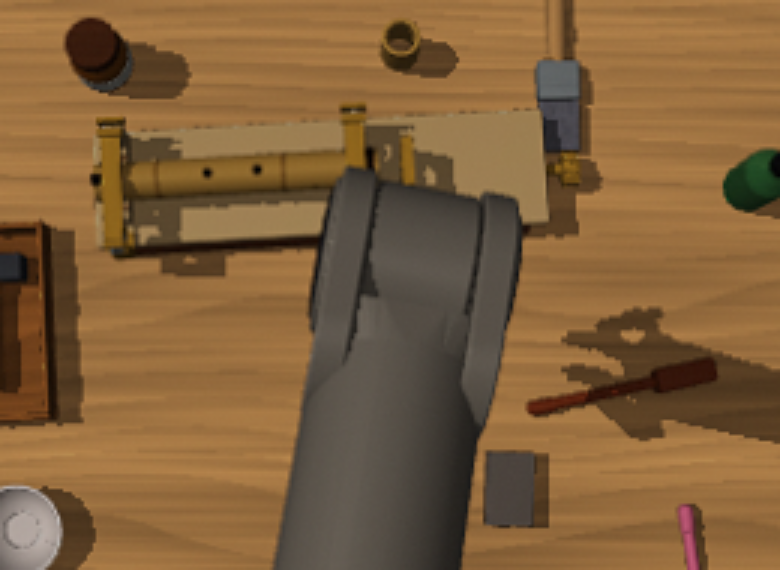

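```bash
python3 -m creep '[[[-0.3,0.5,0,0,0],[-0.3,0.9,0,0,0],[0,0.9,0,0,0],[0,0.9,0,0,0],[0,0.9,0,0,0],[0,0.9,0,0,0],[0,0.5,0,0,0],[0,0,0,0,0]]]' >/dev/null;  python3 -c "
from h import *
tl()"
```

```text
tilt [0.0783 0.035 ] p [ 0.7183 -0.0441  0.2753] q [-1.8 35.4 10.5 54.5 -8.6 86.3 11.7]
```

```bash
python3 -c "
from h import *
im=snap('top','t8.png')
f=im['frame'];hsv=cv2.cvtColor(f,cv2.COLOR_RGB2HSV)
m=((hsv[...,1]>165)&(hsv[...,0]<12)).astype(np.uint8);b=np.zeros_like(m);b[190:228,368:448]=1;m&=b
m=cv2.morphologyEx(m,cv2.MORPH_OPEN,np.ones((2,2)))
cs,_=cv2.findContours(m,0,1);c=max(cs,key=cv2.contourArea)[:,0];print(len(c),c.min(0),c.max(0))
W=np.array([onz(im,u,v,.012)[:2] for u,v in c],np.float32);r=cv2.minAreaRect(W);print(r,cv2.boxPoints(r))
for u,v in ((376.7,215.7),(439,203)):print(onz(im,u,v,.012))
go(.43,-.2,.24,10)
"
```

```text
133 [377 200] [439 218]
((0.4189640283584595, -0.3102560043334961), (0.02301005646586418, 0.1862105131149292), 14.219575881958008) [[ 0.38494125 -0.22282943]
 [ 0.43068174 -0.4033347 ]
 [ 0.4529868  -0.39768258]
 [ 0.40724632 -0.2171773 ]]
[ 0.40404954 -0.21878366  0.012     ]
[ 0.44200536 -0.39970467  0.012     ]
t52.32 tcp [ 0.7166 -0.0441  0.2748] jaw 4.87 F [-0.7  0.6 -0.9] w 0.0429 q [-2. 35. 10. 55. -9. 86. 12.]
turn units -0.75
units x 0.87 y -7.73 z 2.59  then rows>=7.7
```

```bash
python3 -m creep '[[[0,-0.4,0.3,0,0.2],[0,-0.8,0.6,-0.15,0.2],[0,-0.9,0.7,-0.15,0.2],[0,-0.9,0.7,-0.15,0.2],[0,-0.9,0.7,-0.15,0.2],[0,-0.9,0.7,0,0.2],[0,-0.9,0.7,0,0.2],[0,-0.8,0.5,0,0.2],[0,-0.2,0.2,0,0.2],[0,0,0,0,0.2]]]' >/dev/null;  python3 -c "
from h import *
tl();go(.436,-.37,.2,12.5)"
```

```text
tilt [0.0662 0.0411] p [ 0.4783 -0.2719  0.2401] q [19.3 16.2 14.4 88.3 -8.3 74.3 44.9]
t53.15 tcp [ 0.4783 -0.2719  0.2401] jaw 9.62 F [ 0.2 -0.6  0.7] w 0.0515 q [19. 16. 14. 88. -8. 74. 45.]
turn units -0.42
units x 1.00 y -1.56 z 2.17  then rows>=2.2
```

```bash
python3 -m creep '[[[0.9,0,0,0,0.2],[-0.9,0,0,0,0.2],[0,0,0,0,0.2],[0,0,0,0,0.2]]]' >/dev/null;  python3 -c "
from h import *
tl();"
python3 -m creep '[[[0,0.9,0,0,0.2],[0,-0.9,0,0,0.2],[0,0,0,0,0.2],[0,0,0,0,0.2]]]' >/dev/null;  python3 -c "
from h import *
tl()"
```

```text
tilt [0.0049 0.0835] p [ 0.4465 -0.252   0.2087] q [19.3 16.  14.3 92.9 -8.4 74.1 44.7]
tilt [-0.0156  0.0933] p [ 0.4502 -0.2449  0.197 ] q [18.8 17.4 13.8 92.9 -8.5 74.  44.4]
```

```bash
python3 -m creep '[[[0,0,0.3,-0.15,0.2],[0,0,0.6,-0.15,0.2],[0,0,0.6,0,0.2],[0,0.1,0.5,0,0.2],[0,0,0.3,0,0.2],[0,0,0,0,0.2],[0,0,0,0,0.2]]]' >/dev/null;  python3 -c "
from h import *
tl();go(.436,-.37,.1,12.5);snap('wrist','w14.png')"
```

```text
tilt [0.0061 0.0812] p [ 0.488  -0.3348  0.1993] q [ 25.3  25.9  14.8  80.6 -10.5  77.2  54.3]
t54.40 tcp [ 0.488  -0.3348  0.1993] jaw 12.84 F [ 0.3 -0.6  1. ] w 0.0515 q [ 25.  26.  15.  81. -11.  77.  54.]
turn units 0.05
units x 2.48 y -1.46 z 0.58  then rows>=2.5
```

View pics/w14.png

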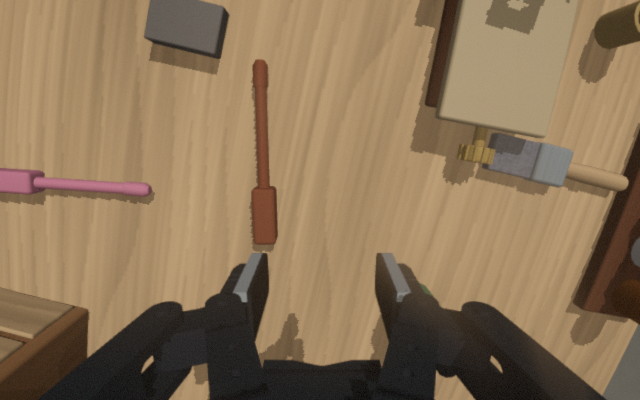

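```bash
cat > g.py <<'E'
from h import *
def gauge(box,zc=.012,img='wrist'):
    im=snap(img);hsv=cv2.cvtColor(im['frame'],cv2.COLOR_RGB2HSV)
    m=((hsv[...,1]>150)&((hsv[...,0]<12)|(hsv[...,0]>174))).astype(np.uint8);b=np.zeros_like(m);b[box[1]:box[3],box[0]:box[2]]=1;m&=b
    m=cv2.morphologyEx(m,cv2.MORPH_OPEN,np.ones((3,3)))
    cs,_=cv2.findContours(m,0,1);c=max(cs,key=cv2.contourArea)[:,0]
    W=np.array([onz(im,u,v,zc)[:2] for u,v in c]);mu=W.mean(0)
    pts=np.argwhere(m>0)[:,::-1];Q=np.array([onz(im,u,v,zc)[:2] for u,v in pts])
    _,_,v=np.linalg.svd(Q-Q.mean(0),full_matrices=False);a=v[0]*np.sign(v[0][1]);n=np.array([-a[1],a[0]])
    t=(Q-Q.mean(0))@a;e=(Q-Q.mean(0))@n
    for it in range(3):  # centre line through handle and shaft by bins
        bins=np.linspace(t.min(),t.max(),12);mid=[]
        for i in range(11):
            k=(t>=bins[i])&(t<bins[i+1])
            if k.sum()>3: mid.append([(bins[i]+bins[i+1])/2,(e[k].min()+e[k].max())/2])
        mid=np.array(mid)
    p=np.polyfit(mid[:,0],mid[:,1],1)
    a2=a+p[0]*n;a2/=np.linalg.norm(a2)
    o=Q.mean(0)+p[1]*n
    print('yaw',np.degrees(np.arctan2(-a2[0],a2[1])),'len',t.max()-t.min(),'tail',o+a2*t.min(),'tip',o+a2*t.max(),'handle c',o+a2*(t.min()+.03), 'resid',np.round((mid[:,1]-np.polyval(p,mid[:,0]))*1e3,1))
E
python3 -c "
from g import *
gauge((235,50,295,255))"
```

```text
yaw 12.787843256043262 len 0.18393576727313982 tail [ 0.44426583 -0.39691184] tip [ 0.40355319 -0.21753835] handle c [ 0.43762558 -0.36765595] resid [-1.2  0.6  1.8 -2.1 -1.   2.5 -0.7]
```

```bash
python3 -m creep '[[[0.2,-0.3,0.1,0,0.2],[0.4,-0.4,0.15,0,0.2],[0.5,-0.4,0.15,0,0.2],[0.5,-0.3,0.1,0,0.2],[0.4,-0.1,0.1,0,0.2],[0,0,0,0,0.2],[0,0,0,0,0.2]]]' >/dev/null;  python3 -c "
from h import *
tl();go(.4376,-.3677,.05,12.8)"
```

```text
tilt [0.017  0.0819] p [ 0.44   -0.3561  0.1198] q [ 29.4  26.5  14.7  91.5 -11.7  65.7  61.7]
t55.08 tcp [ 0.44   -0.3561  0.1198] jaw 13.76 F [ 0.5  0.2 -0.4] w 0.0513 q [ 29.  26.  15.  91. -12.  66.  62.]
turn units 0.14
units x 1.75 y -0.12 z 0.27  then rows>=1.7
```

```bash
python3 -m creep '[[[0.3,-0.1,0.15,0.1,0.2],[0.4,0,0.15,0.05,0.2],[0.4,0,0.1,0,0.2],[0.4,0,0.05,0,0.2],[0.2,0,0,0,0.2],[0,0,0,0,0.2],[0,0,0,0,0.2]]]' >/dev/null;  python3 -c "
from h import *
tl();go(.4376,-.3677,.005,12.8);snap('wrist','w15.png')"
```

```text
tilt [0.0307 0.0749] p [ 0.4506 -0.3693  0.054 ] q [ 30.6  31.8  13.9  93.4 -13.8  58.   63.4]
t55.67 tcp [ 0.4506 -0.3693  0.054 ] jaw 13.11 F [-0.  -0.8  0.7] w 0.0511 q [ 31.  32.  14.  93. -14.  58.  63.]
turn units 0.04
units x 1.22 y -0.31 z -0.11  then rows>=1.2
```

View pics/w15.png

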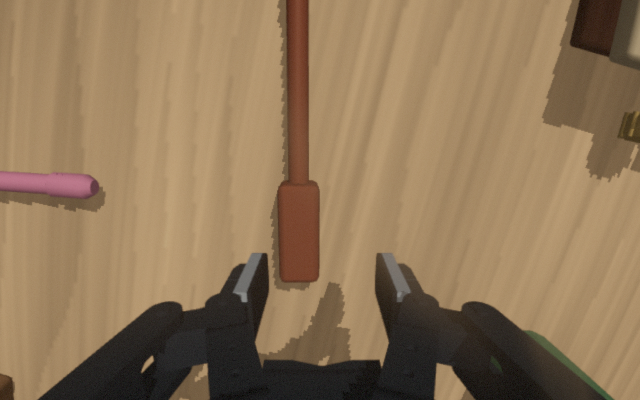

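```bash
python3 -m creep '[[[0,-0.3,-0.1,0,0.2],[0.2,-0.05,0,0,0.2],[0.3,0,0,0,0.2],[0.3,0,0,0,0.2],[0.15,0,0,0,0.2],[0,0,0,0,0.2],[0,0,0,0,0.2]]]' >/dev/null;  python3 -c "
from h import *
tl();go(.4376,-.3677,.005,12.8)"
```

```text
tilt [0.0403 0.069 ] p [ 0.4427 -0.3672  0.0171] q [ 31.4  33.4  13.2  96.9 -14.8  52.4  65.2]
t56.30 tcp [ 0.4427 -0.3672  0.0171] jaw 13.24 F [-0.4  0.1  0.4] w 0.0514 q [ 31.  33.  13.  97. -15.  52.  65.]
turn units 0.06
units x 0.30 y -0.13 z -0.02  then rows>=0.3
```

```bash
python3 -m creep '[[[0.2,-0.13,0,0.05,0.2],[0.12,0,0,0,0.2],[0,0,0,0,0.2],[0,0,0,0,-1],[0,0,0,0,-1],[0,0,0,0,-1],[0,0,0,0,-1],[0,0,0,0,-1]]]';  python3 -c "
from h import *
tl();go(.4376,-.3677,.005,12.8)"
```

```text
clock: 56.97
tcp_pos: [0.4392, -0.3688, 0.0043]
tool_rot: [[0.043, 0.973, 0.226], [0.067, 0.222, -0.973], [-0.997, 0.057, -0.055]]
contact_force: [-0.3, 0.1, -0.4]
width: 0.0227
tilt [0.0431 0.0666] p [ 0.4392 -0.3688  0.0043] q [ 31.9  34.1  13.   97.8 -15.3  50.5  65.7]
t56.97 tcp [ 0.4392 -0.3688  0.0043] jaw 12.87 F [-0.3  0.1 -0.4] w 0.0227 q [ 32.  34.  13.  98. -15.  51.  66.]
turn units 0.01
units x -0.02 y -0.03 z -0.04  then rows>=0.0
```

```bash
python3 - <<'E'
from h import *
s=arm.get_state();R=s['tool_rot'];y=np.radians(12.87)
a=R.T@np.array([-np.sin(y),np.cos(y),0]);o=R.T@np.array([-.0012,.0011,.0077]);print(a,o);np.save('ga.npy',np.array([a,o]))
E
cat > gp.py <<'E'
from h import *
RO=np.array([.6135,.060]);c,s_=np.cos(np.radians(3.6)),np.sin(np.radians(3.6))
A,O=np.load('ga.npy')
def w2r(p): d=p[:2]-RO;return np.array([d[0]*c+d[1]*s_,-d[0]*s_+d[1]*c,p[2]])
def gp(y=None,tx=0.,tz=.075):
    s=arm.get_state();R=s['tool_rot'];p=s['tcp_pos'];a=R@A;o=p+R@O
    print('t%.2f'%s['clock'],'F',np.round(s['contact_force'],1),'w%.4f'%s['width'],'tilt',np.round(R[:2,0],3))
    print('gauge rest: origin',np.round(w2r(o)*1e3,1),'shoulder',np.round(w2r(o+.03*a)*1e3,1),'tip',np.round(w2r(o+.155*a)*1e3,1),'yaw %.2f pitch %.2f'%(np.degrees(np.arctan2(-a[0],a[1])),np.degrees(np.arcsin(a[2]))))
    if y is not None:   # move so that tip is at rest (tx,y,tz), after turning to yaw 3.6
        th=np.radians(3.6)-np.arctan2(-a[0],a[1]);Rz=np.array([[np.cos(th),-np.sin(th),0],[np.sin(th),np.cos(th),0],[0,0,1]])
        R2=Rz@R;tip=p+R2@(O+.155*A);t=np.array([RO[0]+c*tx-s_*y,RO[1]+s_*tx+c*y,tz])
        print('turn %.2f'%(-th/.12),'units after turn',np.round(R2.T@(t-tip)/.04,2))
E
python3 -m creep '[[[-0.3,0,0,0,-1],[-0.5,0,0,0,-1],[-0.6,0,0,0,-1],[-0.6,0,0,0.2,-1],[-0.6,0,0,0.3,-1],[-0.4,0,0,0.4,-1],[0,0,0,0.3,-1],[0,0,0,0.1,-1],[0,0,0,0,-1]]]'
python3 -c "
from gp import *
gp(-.26,0,.12)"
```

```text
[ 5.53176152e-02  6.10633861e-05 -9.98468807e-01] [-0.00765421 -0.00048481 -0.0017658 ]
clock: 57.72
tcp_pos: [0.4333, -0.3776, 0.1358]
tool_rot: [[0.045, 0.997, 0.064], [0.065, 0.061, -0.996], [-0.997, 0.049, -0.062]]
contact_force: [0.4, -0.9, -0.8]
width: 0.023
t57.72 F [ 0.4 -0.9 -0.8] w0.0230 tilt [0.045 0.065]
gauge rest: origin [-208.2 -424.1  143.5] shoulder [-208.2 -394.1  143.7] tip [-208.  -269.1  144.6] yaw 3.54 pitch 0.39
turn -0.01 units after turn [ 0.88  5.17 -0.18]
```

```bash
python3 -m creep '[[[0,0,-0.3,0,-1],[0,0.1,-0.6,0,-1],[0,0.3,-0.5,0,-1],[0,0.5,-0.2,0,-1],[0,0.6,0,0,-1],[0,0.6,0,0,-1],[0,0.6,0,0,-1],[0,0.4,0,0,-1],[0,0,0,0,-1],[0,0,0,0,-1]]]' >/dev/null
python3 -c "
from gp import *
gp(-.21,0,.11);im=snap('top');print(onz(im,455,138,.06))
snap('scene','s9.png')"
```

```text
t58.55 F [-1.   0.  -0.7] w0.0226 tilt [0.028 0.082]
gauge rest: origin [ -86.5 -343.3  146.2] shoulder [ -86.7 -313.3  146.9] tip [ -87.5 -188.3  150. ] yaw 3.98 pitch 1.39
turn 0.06 units after turn [1.02 2.13 0.62]
[ 0.62267209 -0.43370744  0.06      ]
```

View pics/s9.png

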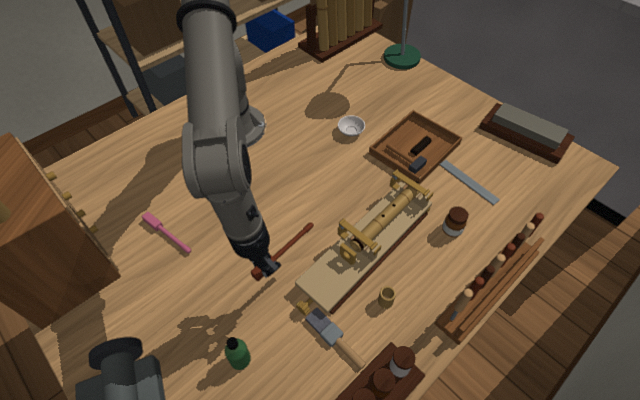

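```bash
python3 -m creep '[[[0,0.3,0.1,0.03,-1],[0,0.5,0.15,0.03,-1],[0.1,0.5,0.15,0,-1],[0.2,0.4,0.1,0,-1],[0.2,0.3,0.1,0,-1],[0.2,0,0,0,-1],[0,0,0,0,-1],[0,0,0,0,-1]]]' >/dev/null
python3 -c "
from gp import *
gp(-.21,0,.09);snap('wrist','w16.png')"
```

```text
t59.32 F [-0.4 -0.5  0.5] w0.0226 tilt [0.017 0.081]
gauge rest: origin [ -18.1 -371.2  117.8] shoulder [ -17.6 -341.2  118.6] tip [ -15.5 -216.3  121.7] yaw 2.63 pitch 1.44
turn -0.14 units after turn [ 0.81  0.44 -0.09]
```

View pics/w16.png

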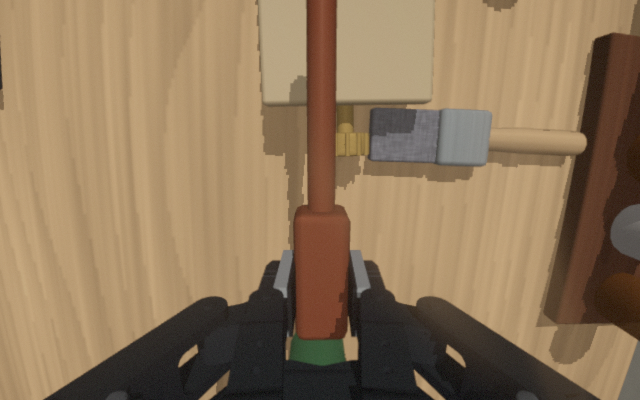

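```bash
python3 -m creep '[[[0.2,0.25,0,-0.1,-1],[0.3,0.15,0,-0.05,-1],[0.3,0,0,0,-1],[0.15,0,0,0,-1],[0,0,0,0,-1],[0,0,0,0,-1]]]' >/dev/null
python3 -c "
from gp import *
gp(-.18,0,.075)
im=snap('scene','s10.png');cv2.imwrite('pics/s10z.png',cv2.resize(cv2.imread('pics/s10.png')[200:320,240:400],None,fx=5,fy=5,interpolation=cv2.INTER_CUBIC))
s=arm.get_state();R=s['tool_rot'];p=s['tcp_pos']
for d in (-.03,.03,.155): print(d,(proj(im,p+R@(O+d*A))-[240,200])*5)
q=np.array([RO[0]+s_*.162,RO[1]-c*.162,.075]);print('eye',(proj(im,q)-[240,200])*5)"
```

```text
t59.87 F [ 0.3 -0.9 -0.7] w0.0224 tilt [0.015 0.082]
gauge rest: origin [  -2.6 -368.1   77.5] shoulder [  -2.6 -338.1   78.3] tip [  -2.7 -213.2   81.4] yaw 3.65 pitch 1.45
turn 0.01 units after turn [ 0.23  0.06 -0.81]
-0.03 [172.09637643 613.51710283]
0.03 [269.39502383 517.09475082]
0.155 [456.46969093 331.91456038]
eye [531.27810203 273.15772342]
```

View pics/s10z.png

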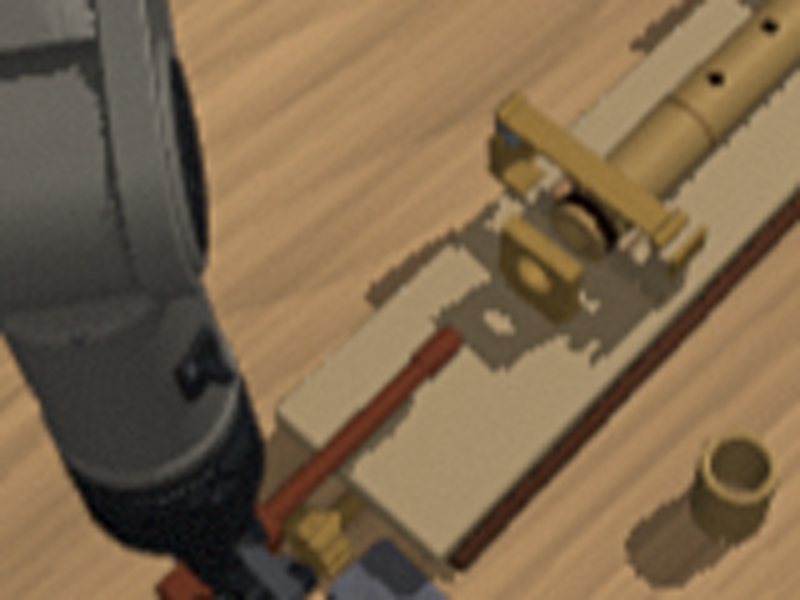

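```bash
python3 -m creep '[[[0.15,0.06,-0.2,0,-1],[0.05,0,-0.25,0,-1],[0.03,0,-0.2,0,-1],[0,0,0,0,-1],[0,0,0,0,-1]]]' >/dev/null
python3 -c "
from gp import *
gp(-.165,0,.075)"
```

```text
t60.33 F [-0.3 -0.3 -0.2] w0.0225 tilt [0.017 0.082]
gauge rest: origin [   0.6 -337.9   70.9] shoulder [   0.6 -307.9   71.7] tip [   0.4 -183.    74.9] yaw 3.69 pitch 1.46
turn 0.01 units after turn [ 0.03 -0.02 -0.45]
```

```bash
python3 -m creep '[[[0.02,0,-0.25,0,-1],[0.02,0,-0.3,0,-1],[0.02,0,-0.25,0,-1],[0,0,0,0,-1],[0,0,0,0,-1]]]'
python3 -c "
from gp import *
gp(-.13,0,.075)
im=snap('scene','s11.png');cv2.imwrite('pics/s11z.png',cv2.resize(cv2.imread('pics/s11.png')[200:320,240:400],None,fx=5,fy=5,interpolation=cv2.INTER_CUBIC))"
```

```text
clock: 60.75
tcp_pos: [0.6345, -0.2417, 0.0647]
tool_rot: [[0.019, 0.998, 0.067], [0.082, 0.065, -0.994], [-0.996, 0.024, -0.081]]
contact_force: [0.6, -0.3, -0.7]
width: 0.0227
t60.75 F [ 0.6 -0.3 -0.7] w0.0227 tilt [0.019 0.082]
gauge rest: origin [   1.4 -301.3   72.5] shoulder [   1.3 -271.3   73.3] tip [   0.9 -146.4   76.4] yaw 3.79 pitch 1.45
turn 0.03 units after turn [ 0.07 -0.04 -0.4 ]
```

View pics/s11z.png

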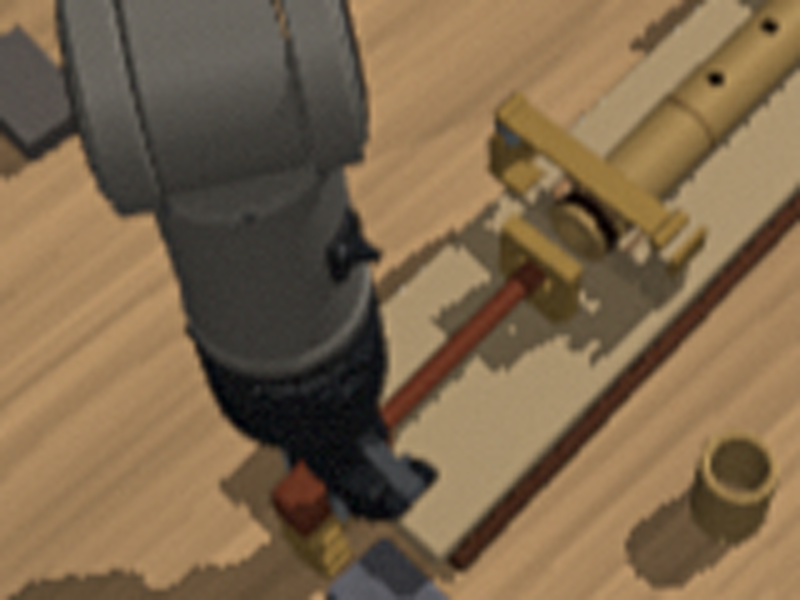

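```bash
python3 -m creep '[[[0.06,-0.03,-0.2,0.02,-1],[0.03,0,-0.25,0,-1],[0.02,0,-0.25,0,-1],[0,0,0,0,-1]]]'
python3 -c "
from gp import *
gp(-.08,0,.075)
im=snap('scene','s12.png');cv2.imwrite('pics/s12z.png',cv2.resize(cv2.imread('pics/s12.png')[200:320,240:400],None,fx=5,fy=5,interpolation=cv2.INTER_CUBIC))"
```

```text
clock: 61.13
tcp_pos: [0.6312, -0.212, 0.0622]
tool_rot: [[0.019, 0.998, 0.062], [0.082, 0.061, -0.995], [-0.996, 0.024, -0.081]]
contact_force: [-0.4, 1.8, -0.6]
width: 0.0227
t61.13 F [-0.4  1.8 -0.6] w0.0227 tilt [0.019 0.082]
gauge rest: origin [  -0.  -271.4   70. ] shoulder [   0.  -241.4   70.8] tip [   0.2 -116.5   74. ] yaw 3.51 pitch 1.47
turn -0.01 units after turn [ 0.05  0.   -0.91]
```

View pics/s12z.png

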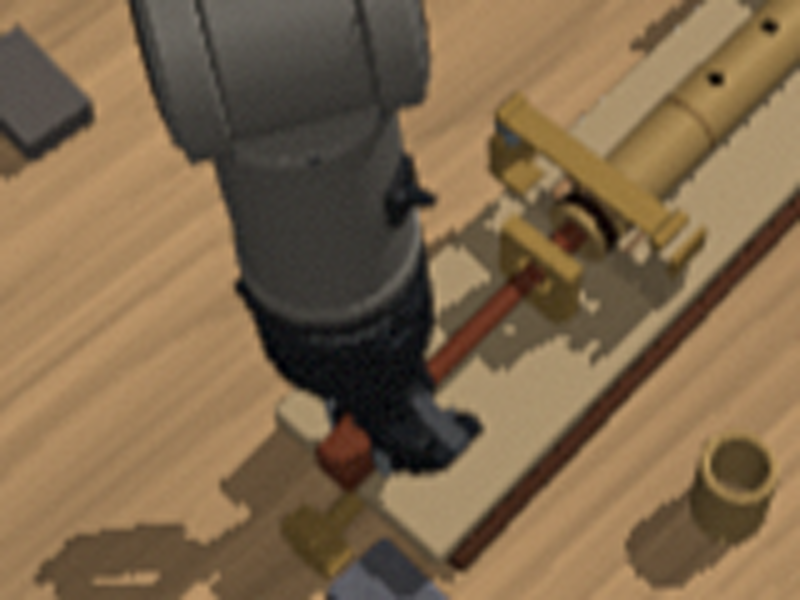

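```bash
python3 -m creep '[[[0,0,-0.2,0,-1],[0.02,0,-0.3,0,-1],[0.02,0,-0.3,0,-1],[0,0,0,0,-1]]]'
python3 -c "
from gp import *
gp(-.05,0,.076)"
```

```text
clock: 61.52
tcp_pos: [0.6288, -0.1796, 0.0632]
tool_rot: [[0.019, 0.998, 0.06], [0.08, 0.058, -0.995], [-0.997, 0.024, -0.078]]
contact_force: [-0.0, 0.8, -0.1]
width: 0.0227
t61.52 F [-0.   0.8 -0.1] w0.0227 tilt [0.019 0.08 ]
gauge rest: origin [  -0.4 -238.9   71. ] shoulder [  -0.3 -208.9   71.7] tip [  0.2 -83.9  74.6] yaw 3.38 pitch 1.33
turn -0.03 units after turn [ 0.03  0.01 -0.85]
```

```bash
python3 -m creep '[[[0.02,0,-0.2,-0.02,-1],[0.02,0,-0.3,0,-1],[0.02,0,-0.25,0,-1],[0,0,0,0,-1]]]'
python3 -c "
from gp import *
gp(-.037,0,.076)"
```

```text
clock: 61.85
tcp_pos: [0.6269, -0.1451, 0.0633]
tool_rot: [[0.019, 0.998, 0.064], [0.08, 0.062, -0.995], [-0.997, 0.024, -0.079]]
contact_force: [0.5, 0.5, 0.2]
width: 0.0226
t61.85 F [0.5 0.5 0.2] w0.0226 tilt [0.019 0.08 ]
gauge rest: origin [-2.000e-01 -2.044e+02  7.110e+01] shoulder [  -0.2 -174.4   71.8] tip [ -0.2 -49.4  74.7] yaw 3.61 pitch 1.35
turn 0.00 units after turn [-0.01  0.01 -0.31]
```

```bash
python3 -m creep '[[[0,0,-0.15,0,-1],[0.01,0,-0.15,0,-1],[0.01,0,-0.12,0,-1]]]'
python3 -m creep '[[[0.01,0,-0.12,0,-1]]]'
python3 -c "
from gp import *
gp(-.037,0,.076)"
```

```text
clock: 62.1
tcp_pos: [0.626, -0.1327, 0.0644]
tool_rot: [[0.021, 0.998, 0.062], [0.071, 0.061, -0.996], [-0.997, 0.026, -0.07]]
contact_force: [1.1, -11.8, -0.4]
width: 0.0228
clock: 62.18
tcp_pos: [0.6259, -0.1328, 0.0646]
tool_rot: [[0.023, 0.998, 0.06], [0.063, 0.058, -0.996], [-0.998, 0.027, -0.062]]
contact_force: [1.5, -5.8, -2.6]
width: 0.0227
t62.18 F [ 1.5 -5.8 -2.6] w0.0227 tilt [0.023 0.063]
gauge rest: origin [  -0.4 -191.9   72.3] shoulder [  -0.3 -161.9   72.5] tip [  0.2 -36.9  73.3] yaw 3.35 pitch 0.38
turn -0.04 units after turn [-0.07  0.01 -0.  ]
```

```bash
python3 -m creep '[[[0.06,0,-0.06,0,-1],[0.05,0,-0.06,0,-1],[0,0,-0.03,0,-1]]]'
python3 -c "
from gp import *
gp(-.037,0,.076)"
```

```text
clock: 62.43
tcp_pos: [0.6261, -0.133, 0.062]
tool_rot: [[0.027, 0.998, 0.055], [0.054, 0.053, -0.997], [-0.998, 0.03, -0.053]]
contact_force: [-0.5, -3.3, -0.1]
width: 0.0227
t62.43 F [-0.5 -3.3 -0.1] w0.0227 tilt [0.027 0.054]
gauge rest: origin [  -0.2 -192.1   69.7] shoulder [ 1.000e-01 -1.621e+02  6.960e+01] tip [  1.3 -37.1  69.3] yaw 3.05 pitch -0.14
turn -0.08 units after turn [-0.17  0.01 -0.01]
```

```bash
python3 -m creep '[[[0,0,0,0,-0.4],[0,0,0,0,-0.3],[0,0,0,0,-0.1],[0,0,0,0,0],[0,0,0,0,0]]]'
python3 -m creep '[[[-0.3,0,0,0,0],[-0.5,0,0,0,0],[-0.6,0,0,0,0],[-0.6,0,0,0,0],[-0.6,0,0,0,0],[0,0,0,0,0],[0,0,0,0,0]]]'
python3 -c "
from gp import *
snap('wrist','w17.png')
im=snap('scene','s13.png');cv2.imwrite('pics/s13z.png',cv2.resize(cv2.imread('pics/s13.png')[200:320,240:400],None,fx=5,fy=5,interpolation=cv2.INTER_CUBIC));tl()"
```

```text
clock: 62.85
tcp_pos: [0.626, -0.1268, 0.0612]
tool_rot: [[0.025, 0.998, 0.057], [0.063, 0.056, -0.996], [-0.998, 0.029, -0.061]]
contact_force: [-0.3, -0.3, 0.1]
width: 0.0426
clock: 63.43
tcp_pos: [0.6226, -0.1305, 0.1722]
tool_rot: [[0.022, 0.998, 0.06], [0.067, 0.059, -0.996], [-0.998, 0.026, -0.065]]
contact_force: [-0.6, -0.1, -0.2]
width: 0.0425
tilt [0.0223 0.0666] p [ 0.6227 -0.1306  0.1716] q [  3.2  30.1  14.6  78.1 -11.8  72.8  22.9]
```

View pics/s13z.png

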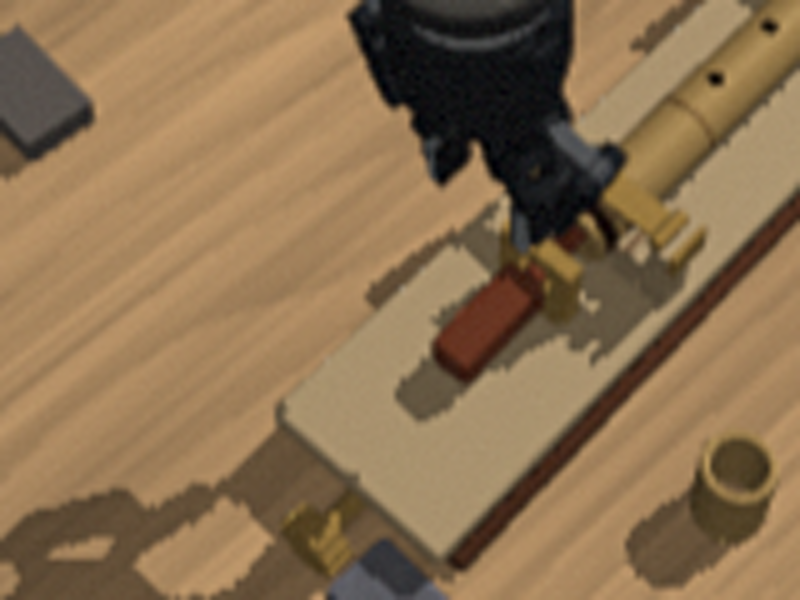

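View pics/w17.png

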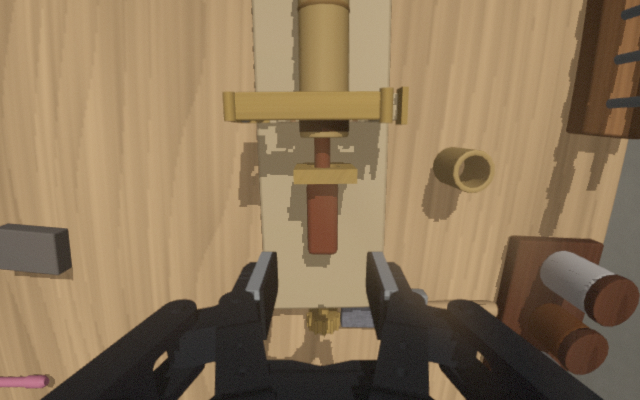

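```bash
python3 -m creep '[[[-0.5,0,0,0,0],[-0.5,-0.4,0,0,0],[-0.3,-0.7,0,0,0],[0,-0.7,0,0,0],[0,-0.7,0,0,0],[0,-0.5,0,0,0],[0,0,0,0,0],[0,0,0,0,0]]]'
python3 -c "
from gp import *
im=snap('wrist','w18.png')
im=snap('scene','s14.png');cv2.imwrite('pics/s14z.png',cv2.resize(cv2.imread('pics/s14.png')[130:310,290:450],None,fx=4.5,fy=3.3,interpolation=cv2.INTER_CUBIC))
t=snap('top','t9.png');cv2.imwrite('pics/t9z.png',cv2.resize(cv2.imread('pics/t9.png')[80:260,120:460],None,fx=2.3,fy=2.3))
for n in ('scene','top'):
    i=snap(n);hsv=cv2.cvtColor(i['frame'],cv2.COLOR_RGB2HSV);C=cloud(i);D=C[...,:2]-RO;X=D[...,0]*c+D[...,1]*s_;Y=-D[...,0]*s_+D[...,1]*c
    m=(hsv[...,1]>150)&(hsv[...,0]<12)&(abs(X)<.03)&(Y>-.26)&(Y<-.12)&(C[...,2]>.05)&(C[...,2]<.1)
    k=m&(Y<-.165)
    print(n,m.sum(),'Y',np.quantile(Y[k],[0,.02,.98,1]),'Z top',[(round(a,3),round(float(np.quantile(C[...,2][k&(abs(Y-a)<.006)],.9)),4)) for a in (-.215,-.2,-.185,-.172) if (k&(abs(Y-a)<.006)).sum()],'X',np.median(X[k]))
"
```

```text
clock: 64.2
tcp_pos: [0.4912, -0.1374, 0.2116]
tool_rot: [[0.001, 0.998, 0.062], [0.073, 0.062, -0.995], [-0.997, 0.006, -0.073]]
contact_force: [-0.1, 0.1, 0.1]
width: 0.0425
scene 283 Y [-0.2235435  -0.22257372 -0.16825931 -0.16615105] Z top [(-0.215, 0.0806), (-0.2, 0.0807), (-0.185, 0.0816), (-0.172, 0.0825)] X 0.001898244198745437
top 215 Y [-0.22216513 -0.22120121 -0.16625922 -0.16585445] Z top [(-0.215, 0.079), (-0.2, 0.0786), (-0.185, 0.0808), (-0.172, 0.0815)] X -0.002533849122245575
```

View pics/s14z.png

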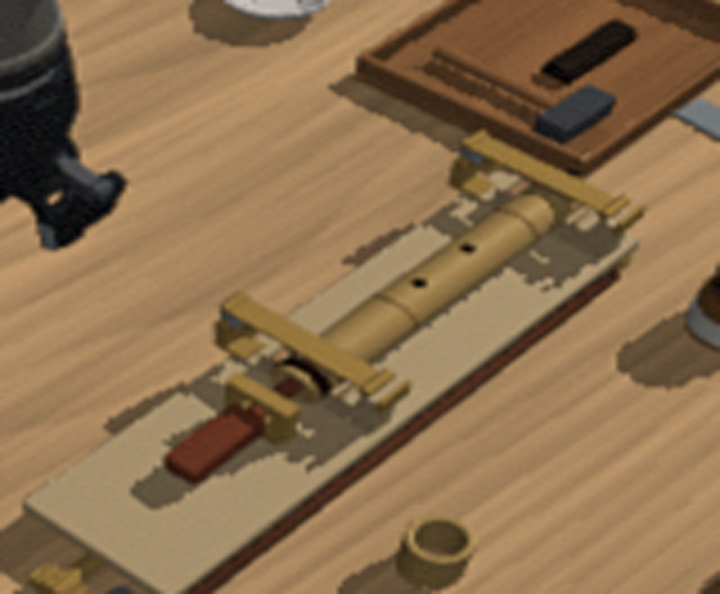

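View pics/t9z.png

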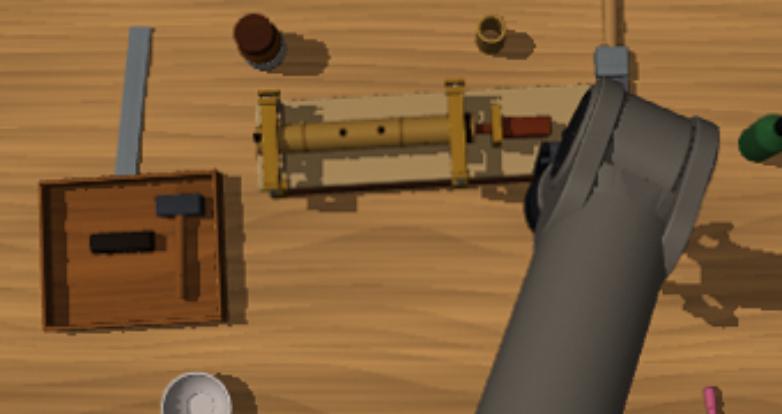

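```bash
python3 -c "
from gp import *
for n in ('scene','top'):
    C=cloud(snap(n));D=C[...,:2]-RO;X=D[...,0]*c+D[...,1]*s_;Y=-D[...,0]*s_+D[...,1]*c
    k=(abs(X)<.012)&(C[...,2]>.08)&(C[...,2]<.098)&(Y>-.148)&(Y<.16)
    print(n,k.sum(),'Y',np.quantile(Y[k],[.002,.998]))
    for y0 in (-.11,.11):
        for lo in (-.06,-.03,.02): 
            k=(abs(Y-y0)<.007)&(X>lo)&(X<lo+.02)&(C[...,2]>.08)&(C[...,2]<.15)
            print(y0,lo,np.median(C[...,2][k]) if k.sum() else None)
"
```

```text
scene 703 Y [-0.13121179  0.12906508]
-0.11 -0.06 0.10180081201183788
-0.11 -0.03 0.10201744883967745
-0.11 0.02 0.10284182434457279
0.11 -0.06 0.10209423719908106
0.11 -0.03 0.10185541306963047
0.11 0.02 0.10236680323032948
top 716 Y [-0.12815455  0.13016121]
-0.11 -0.06 0.10124919877991012
-0.11 -0.03 0.10107808312634559
-0.11 0.02 0.10093243644347549
0.11 -0.06 0.10039916495917378
0.11 -0.03 0.10045891956396147
0.11 0.02 0.10056218545499684
```

All as intended: the flute spans −130 to +130 mm, both straps are level, and the handle is at the eye. I'm handing the job in.

```bash
python3 -c "
from station import arm
print(arm.finish_job())"
```

```text
the job is handed in; nothing more can be done
None
```

The job is done as asked, in the order asked, and handed in at about 64 s on the robot's clock, well under the 208 s limit.

What I did:
- **Clearing the rest:** I put the mallet and then the horn blank into the tray. The sanding block was not there.
- **Flute:** I laid it in both saddles with the cord-bound end towards the eye.
- **Straps:** I pressed the far strap shut, then the near one.
- **Gauge:** I pushed the cherry-wood gauge through the eye into the bore until the handle stopped, released it and drew the arm clear.

What the last checks showed:
- **Flute position:** it spans about −130 to +130 mm along the rest, so it is midway to within about 2 mm.
- **Straps:** both lie level at 100–103 mm along their length, which matches shut (102 mm).
- **Gauge:** its handle runs from −222 mm to about −162 mm, so it is against the eye face. I could not see the plug inside the bore. That it is in follows from the handle position and the low contact forces (at most about 12 N, when the handle met the eye).

Nothing failed, but three things did not go smoothly:
- **Tool tilt:** the tool drifted off vertical between moves, to about 17° at one point during tests with nothing gripped. I brought it nearly upright before gripping the flute. It was about 5° off when I picked up the gauge.
- **Joint 6:** while I was straightening the tool, joint 6 sat at the end of its range (readings of 116.5 to one decimal against a limit of 116.49°). I saw no fault reported, but I cannot rule out that it touched the limit.
- **Horn blank:** it moved a little inside the tray after I put it there, and it is still in the tray.

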